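# Check the oil of the clamp power pack with its dipstick gauge

## Task

The tank of the hydraulic power pack has just been topped up: press the black filler cap fully shut and flick the yellow cap of the slanting dip tube wide open. Then take the yellow-handled dipstick gauge off its notched channel-iron rest, push it gently down the dip tube until its brass collar stops on the tube's mouth, draw it right out and hold it up level and still for reading, its tip at least 20 cm above the bench; finish while holding it there. Never let the gauge touch the gritty bench, leave the filler cap shut and the dip tube open, and leave the oil bottle, tools and steel offcuts where they lie.

Things in the scene. Friction and masses are not known exactly. Their poses are not given: they have to be found in the camera images.
- power_pack: hydraulic power pack: blue tank 240 (x) x 360 (y) x 110 mm high; motor, valve block and gauge on its top's rear half (up to 230 mm high, x > -10 mm). Fixed. Origin: centre of the underside; x points from its front (robot side) to its rear, y to its left. Filler neck on top and dip tube at the front sit one left, one right, 90 mm from its middle; which is which varies
- filler_cap (a joint): hinge of the black filler cap, rad: 0 = shut, 2.2 = its stop. At the start it stands open, about 1.65 to 2.1, leaning towards the robot. A stiff hinge (about 0.006 Nm): the cap stays where it is left and has no latch
- filler_hinge (a point): pin of the black filler cap, on the robot's side of the vertical filler neck (40 mm wide, on the tank's top), 141 mm above the bench, axis along the pack's y. The shut cap lies level from here along the pack's +x: disc 45 mm wide centred 23 mm from the pin, top 6.5 mm above it, then a thumb tab 18 mm wide to 58 mm. The neck's rim is 1 mm below the pin
- filler_tab (a point): top face, 55 mm from the pin, of the thumb tab of the black filler cap: moves with the cap (it stands high when open)
- dip_cap (a joint): hinge of the yellow dip-tube cap, rad: 0 = shut, 2.9 = its stop. Starts shut (0 to 0.06), no latch, turns easily; hinged at the lower front side of the mouth, it swings up and over towards the robot, and past about 1.1 it falls open by itself and hangs below the mouth
- dip_hinge (a point): pin of the yellow dip-tube cap, at the lower front of the mouth, 20 mm from its centre, 121 mm above the bench; axis along the pack's y. The shut cap (36 mm wide, 5 mm thick) rises from here at 45 degrees up and to the rear; its thumb tab (18 mm wide) stands out 38 to 54 mm from the pin, over the tube's upper rear side, with free space behind and under it
- dip_tab (a point): end of the thumb tab of the yellow cap, 54 mm from the pin; moves with the cap. Pulling it towards the robot opens the cap
- dip_tube: steel tube slanting out of the tank's front at 45 degrees, mouth up and towards the robot. Fixed. Origin: centre of the mouth's face, about 135 mm above the bench; its x axis points down the bore (45 degrees down and towards the pack's rear), y along the pack's y, z up and rearward. Mouth ring 30 mm wide outside with a lead-in 20 mm wide and 10 mm deep, then a bore 14 mm wide to 150 mm depth
- gauge_rod: dipstick gauge, 0.13 kg. Origin: on its axis, tip-side face of the brass stop collar; x points to the tip. Steel shaft 8 mm thick, x = 0 to 140 mm (last 12 mm tapered to 4); collar 26 mm wide, x = -6 to 0; yellow paddle grip x = -8 to -72 mm, 12 mm thick (y), 26 mm wide (z). Starts level on its rest, axis 50 mm above the bench, z up, grip overhanging on the robot's side
- rod_tip (a point): tip of the gauge, at x = 140 mm in the gauge's frame
- rod_grip (a point): middle of the yellow paddle grip, on the axis, at x = -42 mm in the gauge's frame
- rod_rest: rest for the gauge: a piece of rusty brown channel iron 100 (x) x 150 (y) mm, web down, two flanges 56 mm high and 6 mm thick at x = +-47 mm, each with a saw-cut notch 11 mm wide and 10 mm deep at y = 0, in which the shaft lies along the rest's x. Fixed. Origin: centre of the underside. The gauge's collar lies 70 mm to -x
- oil_bottle: grey oil bottle with a red cap, 72 mm wide, 190 mm high, standing loose; origin at its underside. Leave alone
- spark_lighter: wire spark lighter, 175 x 50 mm, 15 mm high, loose on the bench. Leave alone
- coupon_a: rusty brown steel strip 120 x 30 x 6 mm, loose. Leave alone
- coupon_b: bright steel strip 100 x 35 x 6 mm, loose. Leave alone
- channel_offcut: short piece of rusty channel iron 70 x 110 mm, 40 mm high, loose. Leave alone
- wire_brush: wooden wire brush, 260 mm long, 22 mm high, loose. Leave alone
- chipping_hammer: chipping hammer, 240 mm long, head 110 mm wide, 21 mm high, loose. Leave alone
- rod_end (a point): handle end of the gauge, at x = -72 mm in the gauge's frame
Mind the look-alikes: they are no part of the job. What is shaped like the gauge_rod but orange or turquoise is not meant.

How it is judged:
On the way, in this order (a step that is already met when the one before it is completed fails the run):
1. the filler cap is shut and the dip tube's cap is open (value of joint filler_cap below 0.08 rad and value of joint dip_cap above 1.9 rad), for 0.2 s.
2. the gauge is fully down the dip tube, collar stopped on the mouth (x of gauge_rod in the frame of dip_tube above -0.005 m and distance between gauge_rod and dip_tube below 0.007 m and angle between the x axis of gauge_rod and the x axis of dip_tube, either way round below 0.08 rad and x of rod_tip in the frame of dip_tube above 0.13 m), for 0.1 s.
3. the gauge is drawn right out of the tube and held by its grip (distance between gauge_rod and dip_tube above 0.15 m and x of rod_tip in the frame of dip_tube below -0.005 m and contact force between gauge_rod and the fingers above 0.5 N), for 0.1 s.
At the end, for the whole second after the job is handed in: the gauge is held still by the fingers alone, its shaft level within 12 degrees and its tip more than 200 mm above the bench, touching nothing else; the filler cap is shut (under 0.08 rad) and the dip-tube cap open (over 1.9 rad) (all of step 1 and angle between gauge_rod's own x axis and vertical between 1.36 and 1.78 rad and height (world z) of rod_tip above 0.2 m and height (world z) of rod_grip above 0.18 m and linear speed of gauge_rod below 0.03 m/s and angular speed of gauge_rod below 0.2 rad/s and contact force between gauge_rod and the fingers above 0.5 N and contact force between gauge_rod and power_pack below 0.1 N and contact force between gauge_rod and dip_tube below 0.1 N and contact force between gauge_rod and rod_rest below 0.1 N); the arm keeps its last pose, push and grip.
It fails at once if the gauge touches the bench (height (world z) of rod_tip below 0.005 m or height (world z) of rod_end below 0.009 m).
It fails at once if the gauge is rammed into the dip tube (over 40 N) (contact force between gauge_rod and dip_tube above 40 N).
It fails at once if the oil bottle, a tool or an offcut is moved by more than 30 mm (distance of any of oil_bottle, spark_lighter, coupon_a, coupon_b, channel_offcut, wire_brush, chipping_hammer from where it was at the start of the episode above 0.03 m).
It also fails if it takes over 69 s, if anything falls off the work surface, if the arm or the gripper's body presses on something with over 40 N, if the wrist force passes 120 N, or if a joint passes its speed limit or range.

## Robot

A 6-joint arm with a two-finger parallel gripper is mounted at the origin on the work surface. World frame = base frame: x ahead of the robot, y to its left, z up, the work surface at z = 0. Lengths are in m, angles in rad, forces in N, time in s.
With the tool pointing down it reaches from about 0.375 to 0.9 m from the base axis. Payload 3.1 kg.
Tool frame: the origin (TCP) lies on the centre line of the jaws, within the pads' length; the fingertips stand 8 mm ahead of it and the grasp point (between the pads) lies 11 mm behind it; z points along the fingers, y is the line along which they close (so a half turn about z gives the same grasp; the last joint's range is limited). The gripper opens to 85 mm and grips with 20 to 120 N. Pads are 22 mm wide; open, the fingers measure 114 mm over their backs; the gripper's body (76 mm by 85 mm) begins 54 mm behind the grasp point. The pads swing forward as they close: fully open they stand 13 mm farther back than shut.
Start: joints at [1.105, 0.527, 1.433, -0, 1.181, -0.178], TCP at [0.177, 0.599, 0.239] pointing down, gripper open.
Joint ranges: [-3.08, 3.08], [-0.75, 2.2], [0.22, 2.44], [-1.43, 4.57], [0, 2.65], [-2.85, 2.85]. Speed limits (rad/s): [2.79, 2.79, 3.14, 3.14, 3.14, 3.14].

## Interface

Orientations are given as a unit quaternion [x, y, z, w].
In Python, from station import * gives the robot as it stands.
- The arm moves only by the tool play_rows, never from a script. Its argument "rows" is a list of rows, each a list of 3 entries, a list of its own where there are three numbers: the turn, a rotation vector about the tool's x, y, z in degrees, then the shift along the tool's x, y, z in mm, then the closure, from 0 (fully open) to 1 (shut). In form: [[[ax, ay, az], [dx, dy, dz], jaw], ...]. A call has 1 to 12 rows; each row shifts and turns the commanded pose from where the row before left it, along the tool's axes as they then stand; what a row does not reach is not made up. A row lasts 1/12 s, in which the tool goes at most 41.7 mm and 7.16 degrees, less where a joint would pass 70% of its speed; a pose out of reach is approached as far as the arm can. A call with a gripper value outside its range is refused whole. The fingers move at their own pace and stop on an object; "grip_force" is the grip in N (left out, the last holds). Time passes only in rows, so rows that do not move let the fingers close. It gives the time, the measured TCP pose, the force, the opening and the grip force at its end, in the units of the state.
- sense(): the state, without advancing time (a new reading comes with each control period).
- snapshot(name): name is "scene" or "top"; returns (picture, depth): 384x512x3 uint8, red, green, blue; 384x512 float32, m along the optical axis (not along the pixel's ray), 0 where there is no reading.
- get_calibration(name): a dict with "vfov" (degrees; the focal length in pixels is half the picture's height over the tangent of half this angle, whatever the lens; pixels are square), "cx", "cy" (the principal point, pixels), "xyz" and "attitude" of the camera in the world. Camera axes: x right, y down, z forward; pixel columns grow to the right and rows downward; lengths in m; the calibration is good to about 2 mm. A picture is of the moment at which its call begins. get_calibration takes no time and is no camera call.
- sign_off(): hands the job in; it is judged then, once.
The state is a dict: "t": time; "q": joint angles; "qd": joint speeds; "tau": joint torques, N m; "tcp_pos": TCP position; "tool_rot": TCP orientation; "force": force on the tool from outside, world axes, zero at the start; "ft_torque": the same for the moment, N m; "finger_gap": opening from 0.0 (shut) to 1.0 (fully open); "gripper_force": force on a finger pad.
Only numpy, scipy, OpenCV 4.12 (cv2) and the standard library are available. Lean on these libraries where they do the work, as an engineer would, in place of code of your own. Each camera call takes 0.05 s, during which the arm holds its last target. There are 200 camera calls.

## Working session

There is one attempt and no reset: what is moved stays moved. The work goes in short steps, Python scripts to look and compute and a tool call to move; the robot and the scene stay as the last step left them, time stands still between calls to the robot, and variables do not carry over. Pictures are saved under pics/ and viewed, at most 10 in all, crops included, and the job is handed in when it is done.

Besides the shell and the picture viewer there is one more tool, called after "Request:" as name(argument=value, ...), one argument or row to a line, values as JSON. play_rows: Moves the arm, as the interface text tells. Its arguments: {"type":"object","properties":{"rows":{"type":"array","items":{"type":"array"}},"grip_force":{"type":"number"}},"required":["rows"]}

```bash
ls; mkdir -p pics; cat > h.py <<'E'
from station import *
import numpy as np, cv2
from scipy.spatial.transform import Rotation as R
def cam(n):
    c=get_calibration(n); return c
def Rc(c):
    a=np.array(c['attitude'],float)
    return R.from_quat(a).as_matrix() if a.size==4 else a.reshape(3,3)
def ray(c,u,v):
    f=192/np.tan(np.radians(c['vfov'])/2)
    d=np.array([(u-c['cx'])/f,(v-c['cy'])/f,1.0]); return Rc(c)@d
def atz(c,u,v,z):
    d=ray(c,u,v);o=np.array(c['xyz']); return o+d*(z-o[2])/d[2]
def cloud(c,D):
    f=192/np.tan(np.radians(c['vfov'])/2)
    v,u=np.mgrid[0:D.shape[0],0:D.shape[1]]
    P=np.stack([(u-c['cx'])/f*D,(v-c['cy'])/f*D,D],-1)
    return P@Rc(c).T+np.array(c['xyz'])
def proj(c,p):
    f=192/np.tan(np.radians(c['vfov'])/2)
    q=Rc(c).T@(np.array(p)-np.array(c['xyz'])); return q[0]/q[2]*f+c['cx'],q[1]/q[2]*f+c['cy']
E
python3 - <<'E'
from h import *
for n in ("scene","top"):
    print(n,get_calibration(n))
    p,d=snapshot(n); cv2.imwrite(f"pics/{n}0.png",p[...,::-1]); np.savez(f"{n}0.npz",p=p,d=d)
    print((d==0).mean())
s=sense();print(s)
E
```

```text
pics
scene {'vfov': 57.324617466249464, 'cx': 260.22541095093936, 'cy': 186.71439549519167, 'xyz': array([ 1.10920981, -0.44467136,  1.20966866]), 'attitude': array([ 0.86628447,  0.39944012, -0.12999208, -0.27037172])}
0.0036722819010416665
top {'vfov': 48.99771476725684, 'cx': 251.92092626321045, 'cy': 186.9344080838227, 'xyz': array([0.3050908 , 0.07214135, 1.87402611]), 'attitude': array([-0.70554205,  0.70596571, -0.04643422,  0.04082513])}
0.003977457682291667
{'t': 0.1, 'q': array([ 1.10449718e+00,  5.28383181e-01,  1.43375851e+00, -2.33298198e-06,
        1.18138178e+00, -1.78503973e-01]), 'qd': array([ 0.00085833, -0.00184348, -0.00407689, -0.0007029 ,  0.00048773,
        0.00262297]), 'tau': array([ 2.39332721e-04, -4.43303204e+01, -1.78585857e+01, -2.09581576e-04,
        3.94401635e-03, -2.30564206e-05]), 'tcp_pos': array([0.1770934 , 0.59874506, 0.23843029]), 'tool_rot': array([ 1.43400992e-01,  9.89664197e-01, -9.16014384e-04, -3.04863533e-04]), 'force': array([ 0.47569006,  0.58432631, -0.25460199]), 'ft_torque': array([ 0.0210183 , -0.03141119,  0.00802137]), 'gripper_force': 0.0, 'finger_gap': 0.9982608793376214}
```

View pics/scene0.png

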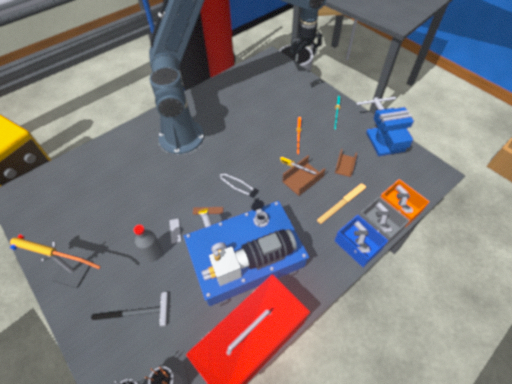

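View pics/top0.png

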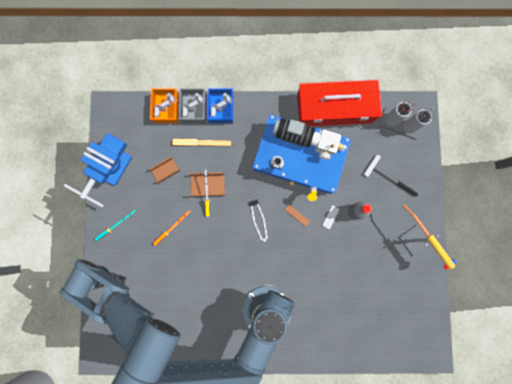

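The top view shows the pack at about (302,152), with the filler at (277,162) on the left and the yellow dip cap at (312,195) on the right. The gauge lies on its rest at (207,190), grip towards the robot. The spark lighter is at (259,220) and coupon_a at (297,215).

```bash
python3 - <<'E'
from h import *
C={};P={};I={};H={}
for n in ("scene","top"):
    z=np.load(f"{n}0.npz"); C[n]=get_calibration(n); I[n]=z['p']; P[n]=cloud(C[n],z['d']); H[n]=cv2.cvtColor(z['p'],cv2.COLOR_RGB2HSV)
def sel(n,lo,hi,zl,zh,box):
    h=H[n];p=P[n]
    m=cv2.inRange(h,np.array(lo),np.array(hi))>0
    m&=(p[...,2]>zl)&(p[...,2]<zh)&(p[...,0]>box[0])&(p[...,0]<box[1])&(p[...,1]>box[2])&(p[...,1]<box[3]); return m
for n in P:
    print('==',n,'bench z',np.median(P[n][200:260,230:240,2]) )
    m=sel(n,(105,120,60),(125,255,255),.09,.125,(.4,1.1,-.5,.4))
    q=P[n][m]; r=cv2.minAreaRect(q[:,:2].astype(np.float32)); print('tank',m.sum(),np.median(q[:,2]),r)
    m=sel(n,(20,120,100),(35,255,255),.02,.3,(.3,.75,-.4,.6))
    k,l,st,ce=cv2.connectedComponentsWithStats(m.astype(np.uint8))
    for i in range(1,k):
        if st[i,4]>3: q=P[n][l==i]; print('yel',st[i],ce[i],q.mean(0).round(3),q.min(0).round(3),q.max(0).round(3))
    m=sel(n,(0,80,20),(14,255,200),.04,.075,(.3,.8,-.3,.6))
    k,l,st,ce=cv2.connectedComponentsWithStats(m.astype(np.uint8))
    for i in range(1,k):
        if st[i,4]>8: q=P[n][l==i]; print('brown',st[i],q.mean(0).round(3),cv2.minAreaRect(q[:,:2].astype(np.float32)))
c=np.hstack([cv2.resize(I['scene'][140:240,230:340],None,fx=3.6,fy=3.6,interpolation=2),cv2.resize(I['scene'][180:280,170:280],None,fx=3.6,fy=3.6,interpolation=2)])
t=np.hstack([cv2.resize(I['top'][150:230,180:230],None,fx=4.5,fy=4.5,interpolation=2),cv2.resize(I['top'][140:220,250:350],None,fx=4.5,fy=4.5,interpolation=2)])
print(c.shape,t.shape)
t=cv2.copyMakeBorder(t[:240*2],0,0,0,max(0,c.shape[1]-t.shape[1]),0)[:, :c.shape[1]]
o=np.vstack([c,t]); o=cv2.resize(o,None,fx=min(800/o.shape[1],600/o.shape[0]),fy=min(800/o.shape[1],600/o.shape[0]))
cv2.imwrite('pics/crop1.png',o[...,::-1])
E
```

```text
== scene bench z 0.11054026617757096
tank 4084 0.110800809288355 ((0.6690382361412048, -0.15333960950374603), (0.366857647895813, 0.25093501806259155), 72.68057250976562)
yel [281 157  12   9  52] [286.40384615 160.42307692] [0.446 0.251 0.036] [0.408 0.244 0.021] [0.476 0.262 0.053]
yel [198 209  10   5  32] [203.0625  210.78125] [ 0.487 -0.193  0.15 ] [ 0.47  -0.207  0.132] [ 0.504 -0.178  0.165]
yel [210 268   5   9  30] [211.8        271.83333333] [ 0.695 -0.303  0.164] [ 0.687 -0.309  0.134] [ 0.7   -0.297  0.181]
brown [298 156  10   9  32] [0.5   0.296 0.051] ((0.49999135732650757, 0.29467299580574036), (0.008204018697142601, 0.055588249117136), 5.561367511749268)
brown [283 166  12  11  42] [0.501 0.212 0.05 ] ((0.5007374286651611, 0.2114807516336441), (0.010169989429414272, 0.06450935453176498), 5.09357213973999)
brown [299 169  26  22  89] [0.594 0.252 0.052] ((0.5932818055152893, 0.25475677847862244), (0.007260660175234079, 0.14256632328033447), 1.2847670316696167)
== top bench z 0.0008194464879469621
tank 3114 0.11120004151380247 ((0.6959584355354309, -0.07715240120887756
[... 757 characters left out ...]
075, 0.003706857329234481), 89.71526336669922)
brown [208 172  13   2  15] [0.593 0.22  0.054] ((0.5935463309288025, 0.22324717044830322), (0.004693941678851843, 0.05273951590061188), 1.8774245977401733)
brown [208 193  16   2  24] [0.501 0.212 0.057] ((0.501751720905304, 0.2151595652103424), (0.06465983390808105, 0.005664768163114786), 89.50331115722656)
brown [190 194   7   2  13] [0.498 0.314 0.051] ((0.49876877665519714, 0.31308862566947937), (0.005416808184236288, 0.02678428590297699), 3.0248894691467285)
brown [198 194   7   2  11] [0.499 0.279 0.052] ((0.49839043617248535, 0.2793773412704468), (0.02756066434085369, 0.0034810251090675592), 89.98412322998047)
(360, 792, 3) (360, 675, 3)
```

View pics/crop1.png

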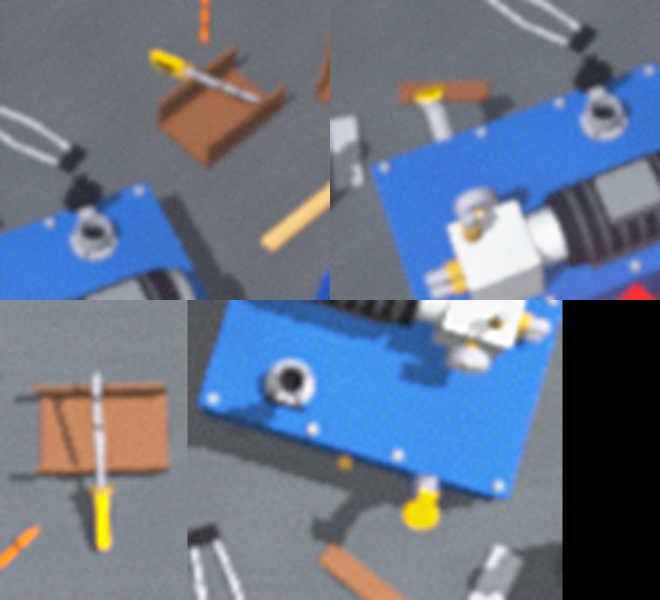

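The crops show the rest with the gauge grip at about (104,518) in the top crop. The filler neck opening is at (290,382) with its dark cap leaning towards the robot. The dip cap is at (421,512), just in front of the tank edge. Next I'll fit the pack yaw, neck, dip cap and gauge line.

```bash
python3 - <<'E'
from h import *
yaw=np.radians(-17.4)
for n in ("top","scene"):
    z=np.load(f"{n}0.npz"); c=get_calibration(n); p=cloud(c,z['d']); h=cv2.cvtColor(z['p'],cv2.COLOR_RGB2HSV).astype(int)
    # pack
    m=((h[...,0]>103)&(h[...,0]<125)&(h[...,1]>120)&(h[...,2]>60)&(p[...,2]>.095)&(p[...,2]<.12)&(p[...,0]<.9)&(p[...,0]>.45)&(p[...,1]<.15)&(p[...,1]>-.42)).astype(np.uint8)
    k,l,st,ce=cv2.connectedComponentsWithStats(m); i=1+st[1:,4].argmax()
    cs,_=cv2.findContours((l==i).astype(np.uint8),0,2); r=cv2.boxPoints(cv2.minAreaRect(p[l==i][:,:2].astype(np.float32)))
    ct=np.array([atz(c,u,v,.11)[:2] for u,v in cs[0][:,0]]).astype(np.float32)
    rr=cv2.minAreaRect(ct); print(n,'tank rect',rr)
    a=np.array([0.669,-0.153]);ex=np.array([np.cos(yaw),np.sin(yaw)]);ey=np.array([-ex[1],ex[0]])
    q=p[...,:2]-a; X=q@ex;Y=q@ey;Z=p[...,2]
    # neck: non-blue, z .13-.15
    m=(abs(Y-.09)<.05)&(X<-.01)&(X>-.12)&(Z>.134)&(Z<.15)&(h[...,1]<90)&(h[...,2]>90)
    print('neck',m.sum(),X[m].min(),X[m].max(),Y[m].min(),Y[m].max(),np.median(Z[m]))
    m=(abs(Y-.09)<.05)&(X<-.01)&(X>-.15)&(Z>.145)&(h[...,2]<90)
    print('cap',m.sum(),'X',np.percentile(X[m],[2,50,98]),'Y',np.percentile(Y[m],[2,50,98]),'Z',np.percentile(Z[m],[2,50,98]))
    m=(h[...,0]>18)&(h[...,0]<36)&(h[...,1]>120)&(abs(Y+.09)<.05)&(X<-.1)&(X>-.25)&(Z>.11)
    print('dip',m.sum(),'X',np.percentile(X[m],[2,50,98]),'Y',np.percentile(Y[m],[2,50,98]),Y[m].mean(),'Z',np.percentile(Z[m],[2,50,98]), 'plane x-z',np.polyfit(Z[m],X[m],1),'mean',X[m].mean(),Z[m].mean())
    # gauge
    m=((h[...,0]>18)&(h[...,0]<36)&(h[...,1]>110)&(p[...,0]>.38)&(p[...,0]<.52)&(abs(p[...,1]-.25)<.05)).astype(np.uint8)
    k,l,st,ce=cv2.connectedComponentsWithStats(m); i=1+st[1:,4].argmax(); v,u=np.nonzero(l==i)
    zz=.063 if n=='top' else .056
    g=np.array([atz(c,a_,b_,zz) for a_,b_ in zip(u,v)]); print('grip',len(g),g.mean(0),g.min(0),g.max(0))
    m=(h[...,1]<75)&(h[...,2]>120)&(p[...,0]>.485)&(p[...,0]<.66)&(abs(p[...,1]-.25)<.05)&(Z>.02)
    v,u=np.nonzero(m); g=np.array([atz(c,a_,b_,.052) for a_,b_ in zip(u,v)]); print('shaft',len(g),g.mean(0),g.min(0),g.max(0),np.polyfit(g[:,0],g[:,1],1))
E
```

```text
top tank rect ((0.6699656248092651, -0.15187430381774902), (0.3653150498867035, 0.24984529614448547), 72.6419906616211)
neck 25 -0.09088616381915825 -0.04791011636618669 0.07248320029765082 0.11081587537937843 0.13973323625400158
cap 3 X [-0.10450851 -0.1030714  -0.09438753] Y [0.10346834 0.10460881 0.10720702] Z [0.15258335 0.17882651 0.18026845]
dip 66 X [-0.18209591 -0.16754175 -0.14877642] Y [-0.10421752 -0.08870987 -0.07286357] -0.08859374006887898 Z [0.12475381 0.14327716 0.16617389] plane x-z [ 0.7888029  -0.28064115] mean -0.16679716041278955 0.14432501031446868
grip 69 [0.44117349 0.25234533 0.063     ] [0.40420432 0.24205146 0.063     ] [0.47312868 0.26428076 0.063     ]
shaft 78 [0.56048179 0.25862529 0.052     ] [0.48721943 0.21022012 0.052     ] [0.6103541  0.29761543 0.052     ] [0.00234585 0.25731049]
scene tank rect ((0.6717829704284668, -0.15470948815345764), (0.36549025774002075, 0.24917592108249664), 72.69914245605469)
neck 62 -0.0967626696666417 -0.04801111569300288 0.0697187800988112 0.10789136825498533 0.14070960752072115
cap 97 X [-0.1061066  -0.09960708 -0.09502089] Y [0.06809359 0.08813075 0.1091935 ] Z [0.14911249 0.16951054 0.19647246]
dip 34 X [-0.18049982 -0.16317482 -0.14651916] Y [-0.10803606 -0.09154408 -0.07835806] -0.09211402014129305 Z [0.13378236 0.14778812 0.16435079] plane x-z [ 1.01131934 -0.31398068] mean -0.1631634655479689 0.1491291682991962
grip 70 [0.45659741 0.23710361 0.056     ] [0.42579556 0.21986466 0.056     ] [0.48795583 0.25596012 0.056     ]
shaft 58 [0.52705219 0.26825402 0.052     ] [0.49011685 0.20916925 0.052     ] [0.5810343  0.29749489 0.052     ] [0.34225801 0.08786618]
```

```bash
cat >> h.py <<'E'
YAW=np.radians(-17.35); PC=np.array([.6705,-.153,0]); RP=R.from_euler('z',YAW).as_matrix()
def pk(x,y,z): return PC+RP@np.array([x,y,z])
def tool(yaw,tilt):  # deg; yaw of forward heading, tilt fwd of fingers from down
    return R.from_euler('z',yaw,degrees=True)*R.from_euler('y',-tilt,degrees=True)*R.from_matrix(np.array([[-1,0,0],[0,1,0],[0,0,-1.]]))
def go(pos,Rt=None,st=None):
    s=st or sense(); R0=R.from_quat(s['tool_rot']); Rt=Rt or R0
    print('t',s['t'].__round__(2),'tcp',s['tcp_pos'].round(4),'turn',(R0.inv()*Rt).as_rotvec(degrees=True).round(1),'shift(after turn)',(Rt.inv().apply(np.array(pos)-s['tcp_pos'])*1000).round(1),'F',s['force'].round(1))
E
python3 - <<'E'
from h import *
go(pk(-.145,.09,.239),tool(-17.35,0))
z=np.load("top0.npz"); c=get_calibration("top"); p=z['p'].astype(float)
for v in range(170,217,3):
    w=p[v,199:214].sum(1)-p[v,199:214,2]; g=p[v,199:214].max(1); 
    sat=p[v,199:214].max(1)-p[v,199:214].min(1)
    wt=(g-np.median(g)).clip(25)-25
    if wt.sum()>0:
        u=199+(wt*np.arange(15)).sum()/wt.sum(); print(v,round(u,2),atz(c,u,v,.052).round(4),g.astype(int).tolist())
E
```

```text
t 0.1 tcp [0.1771 0.5987 0.2384] turn [-0.1 -0.   0.9] shift(after turn) [-550.1 -480.4   -0.6] F [ 0.5  0.6 -0.3]
170 205.39 [0.6059 0.2611 0.052 ] [145, 147, 149, 148, 146, 172, 213, 198, 157, 147, 147, 145, 147, 144, 142]
173 205.32 [0.5926 0.2612 0.052 ] [145, 121, 143, 155, 155, 174, 223, 201, 151, 153, 163, 167, 167, 160, 156]
188 206.0 [0.5266 0.2574 0.052 ] [169, 195, 205, 203, 201, 199, 200, 230, 222, 205, 200, 198, 202, 202, 198]
197 206.52 [0.4872 0.2547 0.052 ] [88, 83, 85, 106, 124, 119, 142, 213, 209, 152, 126, 124, 126, 128, 124]
200 207.15 [0.4741 0.2518 0.052 ] [140, 120, 96, 106, 124, 168, 204, 225, 233, 234, 217, 162, 151, 146, 144]
203 206.76 [0.4611 0.2533 0.052 ] [112, 97, 92, 96, 96, 112, 217, 255, 252, 252, 182, 145, 148, 145, 146]
206 206.92 [0.4481 0.2525 0.052 ] [131, 117, 94, 91, 91, 98, 179, 255, 254, 251, 165, 148, 150, 146, 146]
209 206.99 [0.4351 0.252  0.052 ] [146, 145, 120, 96, 92, 94, 168, 255, 254, 252, 172, 148, 149, 147, 144]
212 207.24 [0.4221 0.2508 0.052 ] [145, 144, 139, 117, 92, 94, 158, 255, 253, 254, 204, 148, 142, 144, 144]
215 207.26 [0.4091 0.2505 0.052 ] [145, 144, 144, 139, 116, 99, 131, 245, 255, 253, 201, 144, 146, 142, 144]
```

Request:
play_rows(
  rows=[
    [[0, 0, 0.9], [-30.5, -26.7, 0], 1],
    [[0, 0, 0], [-30.5, -26.7, 0], 1],
    [[0, 0, 0], [-30.5, -26.7, 0], 1],
    [[0, 0, 0], [-30.5, -26.7, 0], 1],
    [[0, 0, 0], [-30.5, -26.7, 0], 1],
    [[0, 0, 0], [-30.5, -26.7, 0], 1],
    [[0, 0, 0], [-30.5, -26.7, 0], 1],
    [[0, 0, 0], [-30.5, -26.7, 0], 1],
    [[0, 0, 0], [-30.5, -26.7, 0], 1],
    [[0, 0, 0], [-30.5, -26.7, 0], 1],
    [[0, 0, 0], [-30.5, -26.7, 0], 1],
    [[0, 0, 0], [-30.5, -26.7, 0], 1],
  ],
  grip_force=40,
)

```text
t: 1.1
tcp_pos: [0.4318, 0.1826, 0.2392]
tool_rot: [0.151, 0.989, -0.0, -0.0]
force: [0.9, 0.5, -0.1]
finger_gap: -0.0
gripper_force: 0.0
```

Request:
play_rows(
  rows=[
    [[0, 0, 0], [-30.5, -26.7, 0], 1],
    [[0, 0, 0], [-30.5, -26.7, 0], 1],
    [[0, 0, 0], [-30.5, -26.7, 0], 1],
    [[0, 0, 0], [-30.5, -26.7, 0], 1],
    [[0, 0, 0], [-30.5, -26.7, 0], 1],
    [[0, 0, 0], [-30.5, -26.7, 0], 1],
    [[0, 0, 0], [0, 0, 0], 1],
    [[0, 0, 0], [0, 0, 0], 1],
  ],
)

```text
t: 1.77
tcp_pos: [0.559, -0.0252, 0.2387]
tool_rot: [0.153, 0.988, 0.0, -0.0]
force: [-0.2, 1.1, 0.2]
finger_gap: -0.002
gripper_force: 0.0
```

```bash
python3 - <<'E'
from h import *
go(pk(-.145,.09,.183),tool(-17.35,0))
s=sense();print(s['q'].round(3),s['finger_gap'])
z,d=snapshot('scene');cv2.imwrite('pics/s1.png',cv2.resize(z[150:290,160:320,::-1],None,fx=4,fy=4))
E
```

```text
t 1.77 tcp [ 0.559  -0.0252  0.2387] turn [ 0.  -0.  -0.3] shift(after turn) [ 0.4  1.3 55.7] F [-0.2  1.1  0.2]
[-0.245  0.44   1.599  0.     1.103 -1.508] -0.001837888651058209
```

View pics/s1.png

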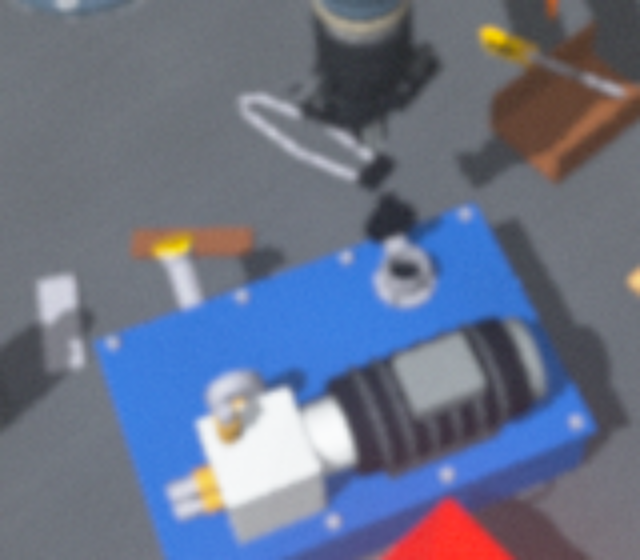

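Fingertips are at about (375,125) in the crop, in front of the open cap at (390,218). Now I'll descend and sweep the cap over.

Request:
play_rows(
  rows=[
    [[0, 0, 0], [0, 1, 28], 1],
    [[0, 0, 0], [0, 0, 28], 1],
    [[0, 0, 0], [-11, 0, 0], 1],
    [[0, 0, 0], [-11, 0, 0], 1],
    [[0, 0, 0], [-12.5, 0, -4], 1],
    [[0, 0, 0], [-13.5, 0, 0], 1],
    [[0, 0, 0], [-12.5, 0, 4.7], 1],
    [[0, 0, 0], [-10.3, 0, 8.7], 1],
    [[0, 0, 0], [-5.3, 0, 8.5], 1],
    [[0, 0, 0], [-3, 0, 4], 1],
    [[0, 0, 0], [0, 0, 3], 1],
    [[0, 0, 0], [0, 0, 0], 1],
  ],
)

```text
t: 2.82
tcp_pos: [0.6325, -0.0451, 0.157]
tool_rot: [0.151, 0.989, 0.0, -0.002]
force: [0.7, -0.4, -0.6]
finger_gap: -0.005
gripper_force: 0.0
```

Request:
play_rows(
  rows=[
    [[0, 0, 0], [0, 0, 1], 1],
    [[0, 0, 0], [0, 0, 1], 1],
    [[0, 0, 0], [0, 0, 0], 1],
  ],
)

```text
t: 3.07
tcp_pos: [0.6337, -0.0457, 0.1566]
tool_rot: [0.151, 0.989, -0.0, -0.0]
force: [0.1, -0.3, -0.9]
finger_gap: -0.001
gripper_force: 0.0
```

Request:
play_rows(
  rows=[
    [[0, 0, 0], [0, 0, 1], 1],
    [[0, 0, 0], [0, 0, 1], 1],
    [[0, 0, 0], [0, 0, 0], 1],
  ],
)

```text
t: 3.32
tcp_pos: [0.6341, -0.0458, 0.1555]
tool_rot: [0.151, 0.989, -0.0, 0.0]
force: [-1.5, 0.1, 4.3]
finger_gap: -0.002
gripper_force: 2.2
```

```bash
python3 - <<'E'
from h import *
go(pk(-.066,.09,.1545),tool(-17.35,0))
z,d=snapshot('scene');cv2.imwrite('pics/s2.png',cv2.resize(z[150:290,160:320,::-1],None,fx=4,fy=4))
E
```

```text
t 3.32 tcp [ 0.6341 -0.0458  0.1555] turn [-0.  0. -0.] shift(after turn) [-0.7 -1.4  1. ] F [-1.5  0.1  4.3]
```

View pics/s2.png

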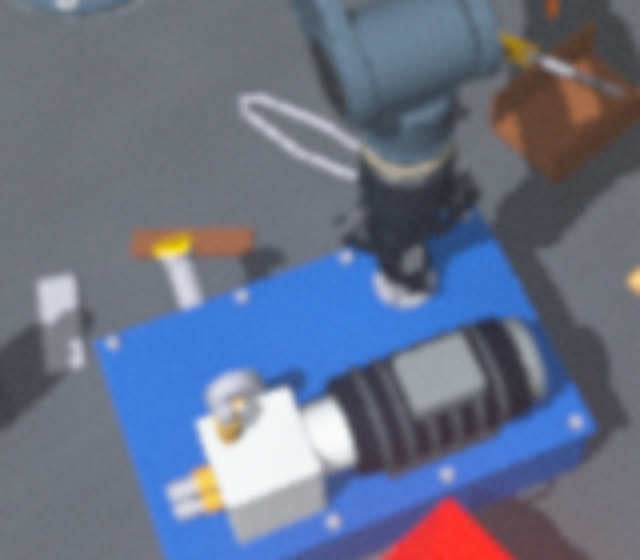

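Force is 4 N with the fingertips at the shut cap's top height (0.1475). I'll press a little more, then lift and go behind the dip tab.

Request:
play_rows(
  rows=[
    [[0, 0, 0], [0, 0, 1], 1],
    [[0, 0, 0], [0, 0, 1], 1],
    [[0, 0, 0], [0, 0, 0], 1],
  ],
)

```text
t: 3.62
tcp_pos: [0.6341, -0.0458, 0.1553]
tool_rot: [0.151, 0.989, -0.0, 0.001]
force: [-4.3, 0.3, 12.9]
finger_gap: 0.001
gripper_force: 6.8
```

Request:
play_rows(
  rows=[
    [[0, 0, 0], [0, 0, -30], 1],
    [[0, 0, 0], [0, 0, -37], 1],
    [[0, 0, 0], [12, -36, 0], 1],
    [[0, 0, 0], [12, -36, 0], 1],
    [[0, 0, 0], [12, -36, 0], 1],
    [[0, 0, 0], [12, -36, 0], 1],
    [[0, 0, 0], [7, -38, 0], 1],
    [[0, 0, 0], [0, 0, 0], 1],
  ],
)

```text
t: 4.28
tcp_pos: [0.5244, -0.2087, 0.2195]
tool_rot: [0.154, 0.988, -0.002, -0.0]
force: [-0.1, 0.5, -1.2]
finger_gap: -0.003
gripper_force: 0.0
```

```bash
python3 - <<'E'
from h import *
go(pk(-.121,-.09,.160),tool(-17.35,0))
z,d=snapshot('scene');c=get_calibration('scene');np.savez('s3.npz',p=z,d=d)
p=cloud(c,d); q=(p-PC)@RP; h=cv2.cvtColor(z,cv2.COLOR_RGB2HSV)
m=(abs(q[...,1]-.09)<.04)&(q[...,0]>-.13)&(q[...,0]<-.02)&(q[...,2]>.125)&(q[...,2]<.3)
print(m.sum(),np.percentile(q[m],[2,20,50,80,98],axis=0).round(4))
k=m&(h[...,2]<90);print(k.sum(),q[k].mean(0),q[k].min(0),q[k].max(0))
cv2.imwrite('pics/s3.png',cv2.resize(z[170:270,160:300,::-1],None,fx=5,fy=5))
E
```

```text
t 4.28 tcp [ 0.5244 -0.2087  0.2195] turn [-0.2  0.  -0.4] shift(after turn) [-1.9  6.7 59.5] F [-0.1  0.5 -1.2]
159 [[-0.0919  0.0662  0.1318]
 [-0.0816  0.0764  0.1455]
 [-0.0664  0.0873  0.1477]
 [-0.0548  0.0985  0.1495]
 [-0.0384  0.1095  0.1525]]
105 [-0.0654886   0.08775296  0.14807992] [-0.08871379  0.06830284  0.14041258] [-0.04064486  0.10695126  0.15542244]
```

View pics/s3.png

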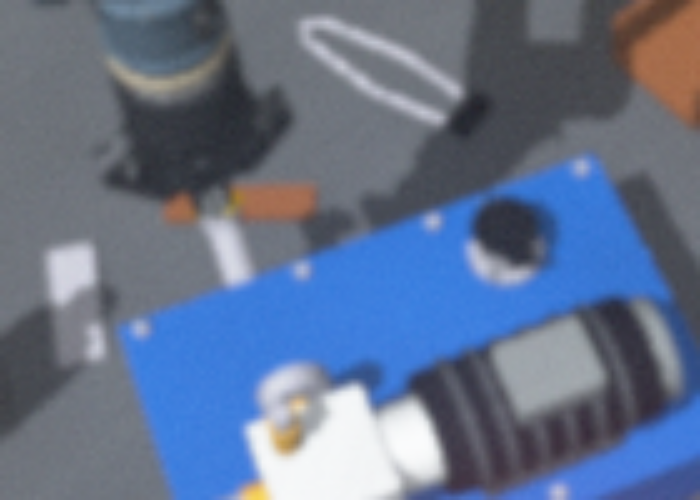

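The filler cap is seen lying shut over its neck at (508,235), and the fingers are above the dip cap at (215,195). Now I'll descend behind the yellow tab and pull it towards the robot.

Request:
play_rows(
  rows=[
    [[0, 0, 0], [-2, 7, 25], 1],
    [[0, 0, 0], [0, 0, 25], 1],
    [[0, 0, 0], [0, 0, 9.5], 1],
    [[0, 0, 0], [9, 0, 0], 1],
    [[0, 0, 0], [10, 0, 0], 1],
    [[0, 0, 0], [10, 0, 0], 1],
    [[0, 0, 0], [10, 0, 0], 1],
    [[0, 0, 0], [10, 0, 0], 1],
    [[0, 0, 0], [10, 0, 0], 1],
    [[0, 0, 0], [10, 0, 0], 1],
    [[0, 0, 0], [10, 0, 0], 1],
    [[0, 0, 0], [0, 0, 0], 1],
  ],
)

```text
t: 5.33
tcp_pos: [0.453, -0.172, 0.1599]
tool_rot: [0.151, 0.988, 0.001, -0.002]
force: [-0.4, -0.3, -0.1]
finger_gap: -0.0
gripper_force: 0.0
```

Request:
play_rows(
  rows=[
    [[0, 0, 0], [10, 0, -10], 1],
    [[0, 0, 0], [0, 0, -40], 1],
    [[0, 0, 0], [0, 36, -10], 1],
    [[0, 0, 0], [0, 40, 0], 0.5],
    [[0, 0, 0], [0, 40, 0], 0.5],
    [[0, 0, 0], [0, 40, 0], 0.5],
    [[0, 0, 0], [0, 0, 0], 0.5],
  ],
)

```text
t: 5.92
tcp_pos: [0.494, -0.0157, 0.2203]
tool_rot: [0.148, 0.989, 0.001, 0.001]
force: [0.4, -0.7, -0.2]
finger_gap: 0.502
gripper_force: 0.0
```

```bash
python3 - <<'E'
from h import *
g=np.array([.436,.252,.05])
for tilt in (30,45):
    T=tool(3.1,tilt); gp=g; go(gp-T.apply([0,0,-.011])-T.apply([0,0,.08]),T)
for n in ('scene','top'):
    z,d=snapshot(n);c=get_calibration(n);np.savez(f'{n}4.npz',p=z,d=d)
    p=cloud(c,d); q=(p-PC)@RP; h=cv2.cvtColor(z,cv2.COLOR_RGB2HSV)
    m=(abs(q[...,1]+.09)<.04)&(q[...,0]>-.28)&(q[...,0]<-.1)&(h[...,0]>18)&(h[...,0]<36)&(h[...,1]>110)&(q[...,2]>.03)
    if m.sum(): print(n,'cap',m.sum(),q[m].mean(0).round(4),q[m].min(0).round(4),q[m].max(0).round(4))
    m=(abs(q[...,1]+.09)<.03)&(q[...,0]>-.2)&(q[...,0]<-.121)&(h[...,1]<70)&(q[...,2]>.085)&(q[...,2]<.16)
    if m.sum(): print('tube',m.sum(),q[m].mean(0).round(4),q[m].min(0).round(4),q[m].max(0).round(4))
z=np.load('top4.npz')['p'];s=np.load('scene4.npz')['p']
cv2.imwrite('pics/s4.png',np.hstack([cv2.resize(z[165:225,280:340,::-1],(400,400),interpolation=2),cv2.resize(s[180:240,170:230,::-1],(400,400),interpolation=2)]))
E
```

```text
t 5.92 tcp [ 0.494  -0.0157  0.2203] turn [ -5.1 -29.6 -19.7] shift(after turn) [122.8 270.4  56.8] F [ 0.4 -0.7 -0.2]
t 5.92 tcp [ 0.494  -0.0157  0.2203] turn [ -7.8 -44.4 -19.1] shift(after turn) [151.1 270.4  20.7] F [ 0.4 -0.7 -0.2]
scene cap 68 [-0.2087 -0.0913  0.1145] [-0.2372 -0.1092  0.1029] [-0.187  -0.0735  0.1216]
tube 115 [-0.1482 -0.0919  0.1253] [-0.1837 -0.105   0.0974] [-0.1246 -0.0795  0.1462]
top cap 73 [-0.2066 -0.0889  0.1115] [-0.2312 -0.1068  0.0978] [-0.1866 -0.0712  0.1249]
tube 82 [-0.1552 -0.0891  0.1253] [-0.1861 -0.1051  0.0921] [-0.1216 -0.0741  0.1499]
```

View pics/s4.png

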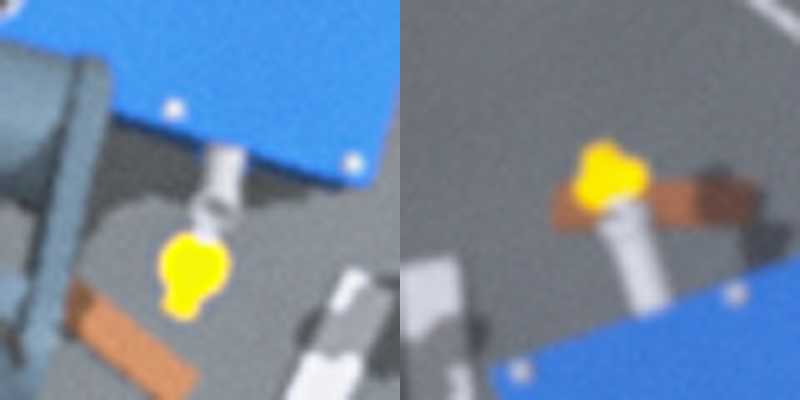

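The yellow dip cap now hangs open, at (195,270) in the left crop, and the mouth hole is visible at (215,210). Now I'll tilt the tool 45° and hover behind the gauge grip.

Request:
play_rows(
  rows=[
    [[-1, -5.55, -2.4], [0, 0, 0], 0.5],
    [[-1, -5.55, -2.4], [0, 0, 0], 0.5],
    [[-1, -5.55, -2.4], [0, 0, 0], 0.5],
    [[-1, -5.55, -2.4], [0, 0, 0], 0.5],
    [[-1, -5.55, -2.4], [0, 0, 0], 0.5],
    [[-1, -5.55, -2.4], [0, 0, 0], 0.5],
    [[-1, -5.55, -2.4], [0, 0, 0], 0.5],
    [[-0.8, -5.55, -2.3], [0, 0, 0], 0.5],
    [[0, 0, 0], [17, 30, 2], 0.5],
    [[0, 0, 0], [17, 30, 2], 0.5],
    [[0, 0, 0], [17, 30, 2], 0.5],
    [[0, 0, 0], [17, 30, 2], 0.5],
  ],
)

```text
t: 7.02
tcp_pos: [0.4514, 0.1141, 0.1979]
tool_rot: [0.023, 0.96, 0.02, 0.277]
force: [1.0, 1.0, -0.5]
finger_gap: 0.501
gripper_force: 0.0
```

Request:
play_rows(
  rows=[
    [[0, 0, 0], [17, 30, 2], 0.5],
    [[0, 0, 0], [17, 30, 2], 0.5],
    [[0, 0, 0], [17, 30, 2], 0.5],
    [[0, 0, 0], [17, 30, 2], 0.5],
    [[0, 0, 0], [15, 30, 2], 0.5],
    [[0, 0, 0], [0, 0, 0], 0.5],
  ],
)

```text
t: 7.52
tcp_pos: [0.4021, 0.2281, 0.1814]
tool_rot: [0.005, 0.965, 0.073, 0.252]
force: [0.8, 0.9, -0.9]
finger_gap: 0.497
gripper_force: 0.0
```

```bash
python3 - <<'E'
from h import *
g=np.array([.436,.252,.05]); T=tool(3.1,45); go(g+T.apply([0,0,.011]),T); s=sense();print(s['q'].round(2),s['finger_gap'])
c=get_calibration('top');m=atz(c,312.25,196.5,.135);print('mouth',m,(m-PC)@RP)
z=np.load('top4.npz');p=z['p'].astype(int)
print(p[190:203,306:320].sum(2)//3); print(((cloud(c,z['d'])-PC)@RP)[192:201,309:317,2].round(3))
p,d=snapshot('scene'); cv2.imwrite('pics/s5.png',cv2.resize(p[110:230,230:350,::-1],(600,600),interpolation=2))
E
```

```text
t 7.52 tcp [0.4021 0.2281 0.1814] turn [  5.7 -15.5  -6.2] shift(after turn) [ 68.1  22.1 128.8] F [ 0.8  0.9 -0.9]
[ 0.27  0.35  2.26  1.5   0.   -2.79] 0.4974955415730324
mouth [ 0.48087647 -0.19226728  0.135     ] [-0.16928602 -0.0940279   0.135     ]
[[ 94  87  89  94 114 161 201 222 224 208 156 104  82  76]
 [ 90  91  90  87 124 167 207 222 227 196 132  87  80  82]
 [ 85  85  84  98 129 172 210 222 226 185 119  82  77  82]
 [ 87  89  87 110 152 189 211 224 226 187 117  89  83  83]
 [ 96  87 107 148 169 173 189 209 223 190 122  86  87  88]
 [119 107 135 171 170 152 146 169 194 180 127  96  91  98]
 [140 133 156 189 188 161 142 141 163 167 137 123 123 124]
 [139 138 158 200 214 197 169 158 158 159 149 137 140 139]
 [137 137 146 193 218 215 197 176 166 154 143 142 144 144]
 [145 155 170 212 225 221 195 166 158 147 139 144 142 145]
 [180 194 202 226 236 233 203 156 139 143 143 143 138 143]
 [191 168 167 199 221 230 213 173 143 142 142 140 144 141]
 [168 166 165 165 165 174 190 192 156 141 142 140 144 144]]
[[ 0.121  0.137  0.136  0.137  0.134  0.123  0.009 -0.004]
 [ 0.137  0.139  0.148  0.144  0.147  0.141 -0.003 -0.003]
 [ 0.143  0.143  0.125  0.118  0.14   0.15   0.002  0.003]
 [ 0.128  0.123  0.124  0.129  0.121  0.134  0.129 -0.001]
 [ 0.127  0.118  0.118  0.117  0.125  0.142  0.003 -0.001]
 [ 0.133  0.127  0.125  0.132  0.135  0.138 -0.    -0.004]
 [ 0.13   0.133  0.122  0.126  0.13   0.001 -0.007 -0.009]
 [ 0.125  0.124  0.129  0.003  0.001  0.003  0.002 -0.001]
 [ 0.118  0.125  0.121  0.006 -0.001 -0.002 -0.001 -0.   ]]
```

View pics/s5.png

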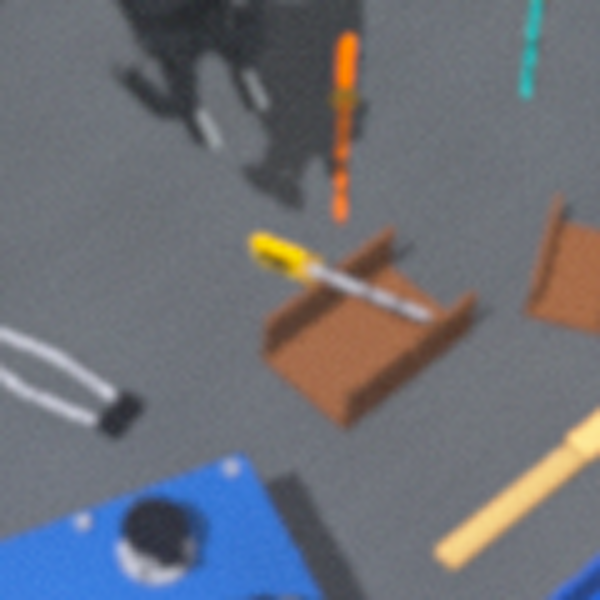

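The fingers are near (200,110) in the crop, and the gauge is untouched. However, the wrist hit its q5 limit, so 45° is too much this close in. I'll use about 20° tilt instead.

```bash
python3 - <<'E'
from h import *
g=np.array([.436,.252,.05]); T=tool(3.1,20); go(g+T.apply([0,0,.011-.09]),T)
T=tool(3.1,10); go(g+T.apply([0,0,.011-.09]),T)
E
```

```text
t 7.57 tcp [0.403  0.2268 0.1817] turn [ 6.7  9.5 -4.8] shift(after turn) [12.8 23.3 56.5] F [ 0.1 -1.  -0.1]
t 7.57 tcp [0.403  0.2268 0.1817] turn [ 7.1 19.5 -4.2] shift(after turn) [-10.9  23.3  56.6] F [ 0.1 -1.  -0.1]
```

Request:
play_rows(
  rows=[
    [[1.7, 2.4, -1.2], [0, 6, 0], 0.5],
    [[1.7, 2.4, -1.2], [0, 6, 0], 0.5],
    [[1.7, 2.4, -1.2], [0, 6, 0], 0.5],
    [[1.6, 2.3, -1.2], [0, 5, 0], 0.5],
    [[0, 0, 0], [0, 0, 0], 0.5],
    [[0, 0, 0], [0, 0, 0], 0.5],
  ],
)

```text
t: 8.07
tcp_pos: [0.3888, 0.2138, 0.1324]
tool_rot: [-0.033, 0.978, 0.044, 0.2]
force: [-0.4, 0.9, -1.1]
finger_gap: 0.499
gripper_force: 0.0
```

```bash
python3 - <<'E'
from h import *
g=np.array([.436,.252,.05]); T=tool(3.1,20); go(g+T.apply([0,0,.011-.09]),T); print(sense()['q'].round(2))
E
```

```text
t 8.07 tcp [0.3888 0.2138 0.1324] turn [ 4.5  3.3 -0.1] shift(after turn) [-18.   35.6  15.3] F [-0.4  0.9 -1.1]
[ 0.25  0.46  2.27  1.25  0.   -2.64]
```

```bash
python3 - <<'E'
from h import *
T=tool(25,0); go([.47,.22,.2],T)
E
```

```text
t 8.07 tcp [0.3888 0.2138 0.1324] turn [ -0.   23.8 -20.9] shift(after turn) [-76.2 -28.7 -67.6] F [-0.4  0.9 -1.1]
```

Request:
play_rows(
  rows=[
    [[0, 0, 0], [-15, -5, -14], 0.5],
    [[0, 0, 0], [-15, -5, -14], 0.5],
    [[0, 0, 0], [-15, -5, -14], 0.5],
    [[0, 3, -2.6], [-15, -5, -14], 0.5],
    [[0, 3, -2.6], [-15, -5, -14], 0.5],
    [[0, 3, -2.6], [0, 0, 0], 0.5],
    [[0, 3, -2.6], [0, 0, 0], 0.5],
    [[0, 3, -2.6], [0, 0, 0], 0.5],
    [[0, 3, -2.6], [0, 0, 0], 0.5],
    [[0, 3, -2.6], [0, 0, 0], 0.5],
    [[0, 3, -2.6], [0, 0, 0], 0.5],
  ],
)

```text
t: 8.98
tcp_pos: [0.4081, 0.2175, 0.1696]
tool_rot: [-0.208, 0.977, 0.028, 0.03]
force: [0.1, -0.6, -0.5]
finger_gap: 0.504
gripper_force: 0.0
```

```bash
python3 - <<'E'
from h import *
T=tool(25,0); go([.47,.22,.2],T); print(sense()['q'].round(2))
E
```

```text
t 8.98 tcp [0.4081 0.2175 0.1696] turn [ 2.3  4.1 -0.9] shift(after turn) [-57.1 -23.9 -30.4] F [ 0.1 -0.6 -0.5]
[ 0.21  0.4   1.95  0.08  0.73 -1.84]
```

```bash
python3 - <<'E'
from h import *
g=np.array([.436,.252,.05])
for a in (15,20): T=tool(3.1,a); go(g+T.apply([0,0,.011-.09]),T)
E
```

```text
t 8.98 tcp [0.4081 0.2175 0.1696] turn [  5.8 -11.2  20.4] shift(after turn) [ 2.2 32.9 44.2] F [ 0.1 -0.6 -0.5]
t 8.98 tcp [0.4081 0.2175 0.1696] turn [  6.7 -16.2  20.2] shift(after turn) [13.  32.9 43.6] F [ 0.1 -0.6 -0.5]
```

Request:
play_rows(
  rows=[
    [[1.45, -2.8, 5.1], [0, 0, 0], 0.5],
    [[1.45, -2.8, 5.1], [0, 0, 0], 0.5],
    [[1.45, -2.8, 5.1], [0, 0, 0], 0.5],
    [[1.45, -2.8, 5.1], [0, 0, 0], 0.5],
    [[0, 0, 0], [2, 16, 0], 0.5],
    [[0, 0, 0], [0, 17, 0], 0.5],
    [[0, 0, 0], [0, 0, 0], 0.5],
  ],
)

```text
t: 9.57
tcp_pos: [0.4043, 0.2523, 0.169]
tool_rot: [-0.031, 0.991, 0.005, 0.13]
force: [-0.4, -0.2, -0.3]
finger_gap: 0.5
gripper_force: 0.0
```

```bash
python3 - <<'E'
from h import *
g=np.array([.436,.252,.05])
for a in (15,20): T=tool(3.1,a); go(g+T.apply([0,0,.011]),T)
print(sense()['q'].round(2))
E
```

```text
t 9.57 tcp [0.4043 0.2523 0.169 ] turn [ 0.2 -0.1  0.4] shift(after turn) [  0.2  -2.  134.2] F [-0.4 -0.2 -0.3]
t 9.57 tcp [0.4043 0.2523 0.169 ] turn [ 0.2 -5.1  0.4] shift(after turn) [ 11.   -2.  133.7] F [-0.4 -0.2 -0.3]
[ 0.37  0.39  2.03 -0.17  0.48 -1.12]
```

Request:
play_rows(
  rows=[
    [[0, 0, 0], [0, -2, 30], 0.5],
    [[0, 0, 0], [0, 0, 30], 0.5],
    [[0, 0, 0], [0, 0, 30], 0.5],
    [[0, 0, 0], [0, 0, 25], 0.5],
    [[0, 0, 0], [0, 0, 19], 0.5],
    [[0, 0, 0], [0, 0, 0], 0.5],
  ],
)

```text
t: 10.07
tcp_pos: [0.438, 0.2494, 0.0357]
tool_rot: [-0.029, 0.992, 0.003, 0.126]
force: [-0.2, 0.2, -0.6]
finger_gap: 0.501
gripper_force: 0.0
```

```bash
python3 - <<'E'
from h import *
g=np.array([.436,.252,.05])
T=tool(3.1,15); go(g+T.apply([0,0,.011]),T)
print(sense()['q'].round(2))
z,d=snapshot('top');s,d=snapshot('scene')
cv2.imwrite('pics/s6.png',np.hstack([cv2.resize(z[165:225,180:240,::-1],(400,400),interpolation=2),cv2.resize(s[125:205,250:330,::-1],(400,400),interpolation=2)]))
E
```

```text
t 10.07 tcp [0.438  0.2494 0.0357] turn [-0.  -0.5  0.3] shift(after turn) [-1.9  2.7 -3.2] F [-0.2  0.2 -0.6]
[ 0.34  0.71  2.04 -0.45  0.16 -0.86]
```

View pics/s6.png

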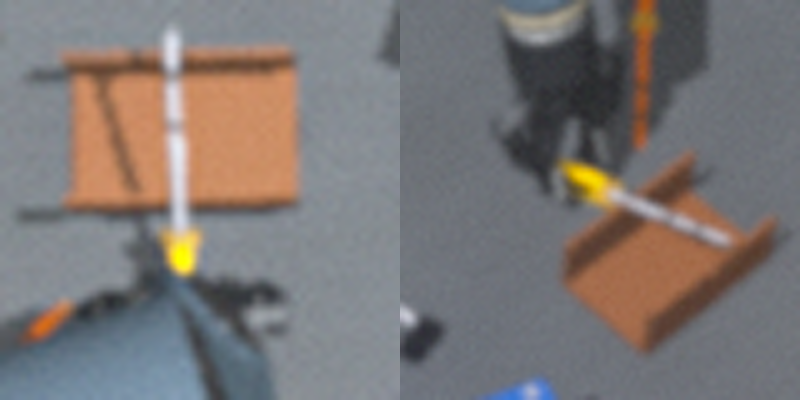

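The yellow grip, at (180,250) in the left crop, sits between the open fingers. I'll centre on it, close, and lift.

Request:
play_rows(
  rows=[
    [[0, 0, 0], [-2, 2.5, -3], 0.5],
    [[0, 0, 0], [0, 0, 0], 1],
    [[0, 0, 0], [0, 0, 0], 1],
    [[0, 0, 0], [0, 0, 0], 1],
    [[0, 0, 0], [0, 0, 0], 1],
    [[0, 0, 0], [0, 0, 0], 1],
    [[0, 0, 0], [0, 0, 0], 1],
  ],
  grip_force=80,
)

```text
t: 10.75
tcp_pos: [0.4389, 0.2534, 0.0429]
tool_rot: [-0.03, 0.991, 0.004, 0.129]
force: [-0.7, -0.9, 7.3]
finger_gap: 0.098
gripper_force: 78.5
```

```bash
python3 - <<'E'
from h import *
s=sense();print(s['tcp_pos'].round(4),s['finger_gap'],s['gripper_force'],s['force'].round(1),s['q'].round(2))
go(s['tcp_pos']+[.0,0,.13])
go(s['tcp_pos']+[.1,-.1,.2],tool(3.1,15))
E
```

```text
[0.4389 0.2534 0.0429] 0.09761682266454522 78.50205225074205 [-0.7 -0.9  7.3] [ 0.34  0.69  2.04 -0.42  0.18 -0.89]
t 10.75 tcp [0.4389 0.2534 0.0429] turn [0. 0. 0.] shift(after turn) [ -33.3   -0.  -125.7] F [-0.7 -0.9  7.3]
t 10.75 tcp [0.4389 0.2534 0.0429] turn [ 0.1 -0.2  0.4] shift(after turn) [-143.  -105.3 -168.7] F [-0.7 -0.9  7.3]
```

Request:
play_rows(
  rows=[
    [[0, 0, 0], [-4, 0, -15], 1],
    [[0, 0, 0], [-8, 0, -30], 1],
    [[0, 0, 0], [-8, 0, -30], 1],
    [[0, 0, 0], [-8, 0, -30], 1],
    [[0, 0, 0], [-8, 0, -30], 1],
    [[0, 0, 0], [-8, 0, -30], 1],
    [[0, 0, 0], [0, 0, 0], 1],
  ],
)

```text
t: 11.33
tcp_pos: [0.4422, 0.2548, 0.2186]
tool_rot: [-0.03, 0.991, 0.006, 0.134]
force: [1.5, 0.5, -0.5]
finger_gap: 0.096
gripper_force: 78.3
```

```bash
cat >> h.py <<'E'
def rodpts(n,name=None):
    """yellow grip + grey shaft pixels near the tool, cloud"""
    z,d=snapshot(n);c=get_calibration(n);p=cloud(c,d);h=cv2.cvtColor(z,cv2.COLOR_RGB2HSV)
    if name: np.savez(name,p=z,d=d)
    return z,d,c,p,h
E
python3 - <<'E'
from h import *
s=sense();print(s['tcp_pos'].round(4),s['finger_gap'],s['gripper_force'],s['force'].round(1),s['q'].round(2))
T=R.from_quat(s['tool_rot']);print('expected grip pt',s['tcp_pos']+T.apply([0,0,-.011]))
im=[]
for n in('top','scene'):
    z,d,c,p,h=rodpts(n,f'{n}7.npz')
    m=(h[...,0]>18)&(h[...,0]<36)&(h[...,1]>110)&(np.linalg.norm(p-s['tcp_pos'],axis=-1)<.12)
    q=p[m];print(n,m.sum(),q.mean(0).round(4),q.min(0).round(4),q.max(0).round(4))
    m=(h[...,1]<60)&(h[...,2]>150)&(p[...,0]>.45)&(p[...,0]<.72)&(abs(p[...,1]-.26)<.05)&(p[...,2]>.1)
    q=p[m];print(n,'shaft',m.sum());
    if m.sum()>5: print(q.mean(0).round(4),q.min(0).round(4),q.max(0).round(4),'y/x',np.polyfit(q[:,0],q[:,1],1),'z/x',np.polyfit(q[:,0],q[:,2],1))
    u,v=map(int,proj(c,s['tcp_pos']+[.05,0,0])); im.append(cv2.resize(z[v-40:v+40,u-40:u+40,::-1],(400,400),interpolation=2))
cv2.imwrite('pics/s7.png',np.hstack(im))
E
```

```text
[0.4422 0.2548 0.2186] 0.09647736134496325 78.29820175567875 [ 1.5  0.5 -0.5] [ 0.34  0.33  1.91 -0.12  0.64 -1.2 ]
expected grip pt [0.43929963 0.2545405  0.2291572 ]
top 20 [0.4676 0.2559 0.2224] [0.4539 0.2468 0.2108] [0.4782 0.2676 0.2355]
top shaft 70
[0.5443 0.2606 0.2482] [0.4825 0.2521 0.2178] [0.6079 0.2682 0.2811] y/x [0.05874127 0.22861349] z/x [0.44563148 0.00569003]
scene 60 [0.4511 0.2494 0.2071] [0.4115 0.2356 0.1808] [0.4803 0.262  0.2276]
scene shaft 55
[0.5451 0.2574 0.246 ] [0.4824 0.251  0.2046] [0.6031 0.2654 0.2702] y/x [0.06067409 0.22432169] z/x [0.44255346 0.00475179]
```

View pics/s7.png

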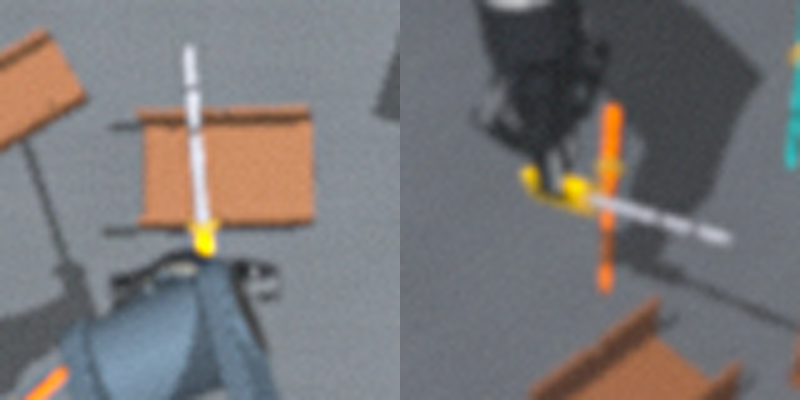

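The gauge is off the rest and held, but the shaft in the right crop runs from (590,195) to (730,240). Its slope gives a tip-up pitch of about 24° in the hand. I'll check numerically whether the hold is steady and how deep it sits in the pads.

```bash
cat >> h.py <<'E'
def rodfit(verbose=1):
    """rod axis line from both clouds, in the tool frame and world"""
    s=sense();T=R.from_quat(s['tool_rot']);out=[]
    for n in('top','scene'):
        z,d,c,p,h=rodpts(n)
        loc=T.inv().apply((p.reshape(-1,3)-s['tcp_pos'])).reshape(p.shape)
        near=(abs(loc[...,1])<.03)&(np.linalg.norm(loc,axis=-1)<.22)&(p[...,2]>.02)
        Y=near&(h[...,0]>18)&(h[...,0]<36)&(h[...,1]>110)&(np.linalg.norm(loc,axis=-1)<.11)
        S=near&(h[...,1]<70)&(h[...,2]>140)&(loc[...,0]<-.03)&(abs(loc[...,1])<.02)
        a=loc[Y];b=loc[S]
        if len(b)>8:
            l=cv2.fitLine(b.astype(np.float32),cv2.DIST_HUBER,0,.01,.01).ravel(); dd=l[:3]*(-np.sign(l[0])); pos=l[3:]
            at=pos+dd*(0-pos[0])/dd[0]
            w=T.apply(dd); t=(b-pos)@dd; 
            print(n,'Y',len(a),a.mean(0).round(4),'S',len(b),'pitch_up %.1f yaw %.1f'%(np.degrees(np.arcsin(w[2])),np.degrees(np.arctan2(w[1],w[0]))),'at tool x=0:',at.round(4),'S end far',(pos+dd*t.max()).round(4),'near',(pos+dd*t.min()).round(4),'toolangle',np.degrees(np.arctan2(dd[2],-dd[0])).round(1))
            out.append((dd,at))
        else: print(n,'few',len(a),len(b))
    return out
E
python3 - <<'E'
from h import *
rodfit()
s=sense();T=R.from_quat(s['tool_rot'])
z,d,c,p,h=rodpts('scene');loc=T.inv().apply((p.reshape(-1,3)-s['tcp_pos'])).reshape(p.shape)
m=(h[...,2]<80)&(np.linalg.norm(loc,axis=-1)<.09)&(p[...,2]>.15);q=loc[m];print('dark',m.sum(),np.percentile(q,[1,5,25,50,75,95,99],axis=0).round(3))
E
```

```text
top Y 20 [-0.0275 -0.0005  0.0011] S 73 pitch_up 24.5 yaw 2.4 at tool x=0: [0.     0.0022 0.0172] S end far [-0.1758 -0.0009 -0.0126] near [-0.0366  0.0015  0.011 ] toolangle -9.6
scene Y 65 [-0.0067 -0.0062  0.0113] S 67 pitch_up -54.1 yaw 7.9 at tool x=0: [ 0.     -0.0176 -0.2691] S end far [-0.1095 -0.0037  0.0169] near [-0.0307 -0.0137 -0.1888] toolangle 69.1
dark 210 [[-0.019 -0.051 -0.086]
 [-0.018 -0.045 -0.083]
 [-0.013 -0.02  -0.069]
 [-0.01  -0.008 -0.059]
 [-0.005  0.011 -0.045]
 [ 0.007  0.041 -0.018]
 [ 0.013  0.047  0.003]]
```

The rod axis is about 17 mm ahead of the TCP, so only the paddle's edge is pinched by the fingertips. That hold is precarious. I'll lay the gauge back in the notches and regrasp it deeper.

Request:
play_rows(
  rows=[
    [[0, 4.1, 0], [0, 0, 0], 1],
    [[0, 4.1, 0], [0, 0, 0], 1],
    [[0, 4.1, 0], [0, 0, 0], 1],
    [[0, 4.1, 0], [0, 0, 0], 1],
    [[0, 4.1, 0], [0, 0, 0], 1],
    [[0, 4, 0], [0, 0, 0], 1],
    [[0, 0, 0], [0, 0, 0], 1],
  ],
  grip_force=80,
)

```text
t: 12.17
tcp_pos: [0.4413, 0.2531, 0.2102]
tool_rot: [-0.029, 0.996, -0.003, -0.087]
force: [0.6, -0.4, -1.5]
finger_gap: 0.097
gripper_force: 78.3
```

```bash
python3 - <<'E'
from h import *
rodfit()
s=sense(); go([.440,.252,.105],tool(3.1,-9.5)); print(s['q'].round(2))
z,d,c,p,h=rodpts('top')
m=(h[...,1]<70)&(h[...,2]>150)&(p[...,0]>.49)&(p[...,0]<.65)&(abs(p[...,1]-.258)<.03)&(p[...,2]>.12);q=p[m]
print(len(q),q.min(0),q.max(0),np.polyfit(q[:,0],q[:,1],1),np.polyfit(q[:,0],q[:,2],1))
E
```

```text
top Y 0 [nan nan nan] S 11 pitch_up -29.8 yaw 2.1 at tool x=0: [ 0.      0.0039 -0.0696] S end far [-0.1755  0.0004 -0.0063] near [-0.1484  0.0009 -0.0161] toolangle 19.8
scene Y 52 [-0.0085 -0.0055  0.01  ] S 73 pitch_up -0.5 yaw 2.5 at tool x=0: [ 0.     -0.0007  0.0158] S end far [-0.1715 -0.0036 -0.0128] near [-0.0326 -0.0013  0.0103] toolangle -9.5
t 12.27 tcp [0.4388 0.253  0.2106] turn [-0.1 -0.4  0.3] shift(after turn) [-18.6  -1.  104. ] F [-0.3  0.1 -1. ]
[ 0.28  0.47  1.65  0.04  1.19 -1.37]
84 [0.4900374  0.22806959 0.19044515] [0.6117312  0.28683396 0.53810078] [0.07981917 0.21247904] [-3.25218643  2.15876208]h.py:48: RuntimeWarning: Mean of empty slice.
  print(n,'Y',len(a),a.mean(0).round(4),'S',len(b),'pitch_up %.1f yaw %.1f'%(np.degrees(np.arcsin(w[2])),np.degrees(np.arctan2(w[1],w[0]))),'at tool x=0:',at.round(4),'S end far',(pos+dd*t.max()).round(4),'near',(pos+dd*t.min()).round(4),'toolangle',np.degrees(np.arctan2(dd[2],-dd[0])).round(1))
  ret = um.true_divide(
```

Request:
play_rows(
  rows=[
    [[0, 0, 0], [-4, 0, 22], 1],
    [[0, 0, 0], [-4, 0, 26], 1],
    [[0, 0, 0], [-4, 0, 26], 1],
    [[0, 0, 0], [-4, 0, 20], 1],
    [[0, 0, 0], [-2, 0, 10], 1],
    [[0, 0, 0], [0, 0, 0], 1],
    [[0, 0, 0], [0, 0, 0], 1],
  ],
)

```text
t: 12.9
tcp_pos: [0.4388, 0.2534, 0.107]
tool_rot: [-0.03, 0.996, -0.003, -0.086]
force: [0.1, 0.5, -1.0]
finger_gap: 0.095
gripper_force: 78.4
```

```bash
python3 - <<'E'
from h import *
rodfit()
s=sense(); go([.440,.2534,.070],tool(3.45,-9.5)); print(s['ft_torque'])
E
```

```text
top Y 0 [nan nan nan] S 15 pitch_up -81.2 yaw 98.3 at tool x=0: [ 0.     -0.1586 -1.0063] S end far [-0.1655  0.0049  0.0308] near [-0.1579 -0.0026 -0.0169] toolangle 80.9
scene Y 35 [-0.016  -0.0048  0.0074] S 72 pitch_up -0.1 yaw 2.4 at tool x=0: [ 0.     -0.0001  0.0162] S end far [-0.172  -0.0035 -0.0133] near [-0.0369 -0.0008  0.0099] toolangle -9.7
t 13.0 tcp [0.44   0.2537 0.1081] turn [-0.  -0.1  0. ] shift(after turn) [-6.3 -0.3 37.5] F [ 0.6 -0.3 -1.5]
[-0.03445993 -0.07444116  0.01461398]h.py:48: RuntimeWarning: Mean of empty slice.
  print(n,'Y',len(a),a.mean(0).round(4),'S',len(b),'pitch_up %.1f yaw %.1f'%(np.degrees(np.arcsin(w[2])),np.degrees(np.arctan2(w[1],w[0]))),'at tool x=0:',at.round(4),'S end far',(pos+dd*t.max()).round(4),'near',(pos+dd*t.min()).round(4),'toolangle',np.degrees(np.arctan2(dd[2],-dd[0])).round(1))
  ret = um.true_divide(
```

Request:
play_rows(
  rows=[
    [[0, 0, 0], [-2, -0.3, 12], 1],
    [[0, 0, 0], [-2, 0, 12], 1],
    [[0, 0, 0], [-1.3, 0, 8], 1],
    [[0, 0, 0], [0, 0, 0], 1],
  ],
)

```text
t: 13.33
tcp_pos: [0.439, 0.2529, 0.0743]
tool_rot: [-0.03, 0.996, -0.003, -0.085]
force: [0.1, -1.0, -1.6]
finger_gap: 0.097
gripper_force: 78.3
```

Request:
play_rows(
  rows=[
    [[0, 0, 0], [-0.3, 0, 2], 1],
    [[0, 0, 0], [0, 0, 0], 1],
  ],
)

```text
t: 13.5
tcp_pos: [0.4395, 0.2531, 0.073]
tool_rot: [-0.03, 0.996, -0.003, -0.085]
force: [-0.1, 0.3, -0.6]
finger_gap: 0.095
gripper_force: 78.4
```

Request:
play_rows(
  rows=[
    [[0, 0, 0], [-0.3, 0, 2], 1],
    [[0, 0, 0], [0, 0, 0], 1],
  ],
)

```text
t: 13.67
tcp_pos: [0.4393, 0.2531, 0.0707]
tool_rot: [-0.03, 0.996, -0.003, -0.085]
force: [-0.8, -0.1, -1.0]
finger_gap: 0.096
gripper_force: 78.4
```

Request:
play_rows(
  rows=[
    [[0, 0, 0], [-0.3, 0, 2], 1],
    [[0, 0, 0], [0, 0, 0], 1],
  ],
)

```text
t: 13.83
tcp_pos: [0.4392, 0.2531, 0.0684]
tool_rot: [-0.03, 0.996, -0.003, -0.085]
force: [1.0, 0.3, -0.9]
finger_gap: 0.096
gripper_force: 78.4
```

Request:
play_rows(
  rows=[
    [[0, 0, 0], [-0.3, 0, 2], 1],
    [[0, 0, 0], [0, 0, 0], 1],
  ],
)

```text
t: 14.0
tcp_pos: [0.439, 0.2531, 0.0664]
tool_rot: [-0.03, 0.996, -0.003, -0.085]
force: [-0.0, -0.5, 2.1]
finger_gap: 0.092
gripper_force: 78.5
```

Contact with the notches came at TCP z of about 0.067, so the axis is back at 0.05 and the gauge is seated. I'll release it and back off.

Request:
play_rows(
  rows=[
    [[0, 0, 0], [0, 0, 0], 0.7],
    [[0, 0, 0], [0, 0, 0], 0.5],
    [[0, 0, 0], [0, 0, 0], 0.5],
    [[0, 0, 0], [0, 0, 0], 0.5],
    [[0, 0, 0], [0, 0, -20], 0.5],
    [[0, 0, 0], [0, 0, -20], 0.5],
    [[0, -5, 0], [0, 0, -10], 0.5],
    [[0, -5, 0], [0, 0, 0], 0.5],
    [[0, -5, 0], [0, 0, 0], 0.5],
    [[0, -5, 0], [0, 0, 0], 0.5],
    [[0, -4.5, 0], [0, 0, 0], 0.5],
    [[0, 0, 0], [0, 0, 0], 0.5],
  ],
  grip_force=25,
)

```text
t: 15.0
tcp_pos: [0.4427, 0.2527, 0.1149]
tool_rot: [-0.031, 0.992, 0.003, 0.126]
force: [-1.2, -0.4, -0.3]
finger_gap: 0.498
gripper_force: 0.0
```

```bash
cat >> h.py <<'E'
def rodw(zlo=.03):
    """world rod: shaft & yellow points inside a box round the tool"""
    s=sense()
    for n in('top','scene'):
        z,d,c,p,h=rodpts(n); r=np.linalg.norm(p-s['tcp_pos'],axis=-1)
        Y=(h[...,0]>18)&(h[...,0]<36)&(h[...,1]>110)&(r<.13)&(p[...,2]>zlo)
        a=p[Y]; print(n,len(a)); 
        if len(a)>3: print(a.mean(0).round(4),a.min(0).round(4),a.max(0).round(4))
E
python3 - <<'E'
from h import *
rodw(); s=sense();print(s['finger_gap'],s['q'].round(2))
g=np.array([.437,.253,.05]); T=tool(3.3,15); go(g+T.apply([0,0,.016]),T)
E
```

```text
top 6
[0.4678 0.2518 0.0501] [0.4653 0.244  0.0464] [0.4703 0.2609 0.0533]
scene 41
[0.4507 0.2523 0.041 ] [0.4191 0.2419 0.0304] [0.475  0.2615 0.0558]
0.4972109319961164 [ 0.34  0.54  1.98 -0.19  0.38 -1.13]
t 15.1 tcp [0.447  0.2536 0.1157] turn [ 0.  -0.4  0.2] shift(after turn) [26.7 -0.1 76.9] F [0.3 0.5 0.3]
```

Request:
play_rows(
  rows=[
    [[0, -0.4, 0], [13, 0, 0], 0.5],
    [[0, 0, 0], [13, 0, 0], 0.5],
    [[0, 0, 0], [0, 0, 25], 0.5],
    [[0, 0, 0], [0, 0, 25], 0.5],
    [[0, 0, 0], [0, 0, 18], 0.5],
    [[0, 0, 0], [0, 0, 8], 0.5],
    [[0, 0, 0], [0, 0, 0], 0.5],
    [[0, 0, 0], [0, 0, 0], 0.5],
  ],
)

```text
t: 15.77
tcp_pos: [0.4437, 0.2531, 0.0351]
tool_rot: [-0.03, 0.991, 0.003, 0.131]
force: [-0.1, -0.1, 0.4]
finger_gap: 0.501
gripper_force: 0.0
```

Request:
play_rows(
  rows=[
    [[0, 0, 0], [0, 0, 0], 0.8],
    [[0, 0, 0], [0, 0, 0], 0.8],
    [[0, 0, 0], [0, 0, 0], 0.8],
    [[0, 0, 0], [0, 0, 0], 0.8],
  ],
)

```text
t: 16.1
tcp_pos: [0.4425, 0.2533, 0.0364]
tool_rot: [-0.03, 0.991, 0.004, 0.132]
force: [-0.3, 0.3, 0.3]
finger_gap: 0.198
gripper_force: 0.0
```

Request:
play_rows(
  rows=[
    [[0, 0, 0], [0, 0, 0], 0.88],
    [[0, 0, 0], [0, 0, 0], 0.92],
    [[0, 0, 0], [0, 0, 0], 0.96],
    [[0, 0, 0], [0, 0, 0], 1],
  ],
  grip_force=25,
)

```text
t: 16.43
tcp_pos: [0.4423, 0.2532, 0.036]
tool_rot: [-0.03, 0.991, 0.004, 0.132]
force: [-0.4, -0.5, 3.9]
finger_gap: 0.134
gripper_force: 26.4
```

```bash
python3 - <<'E'
from h import *
rodw(); s=sense();print(s['finger_gap'],s['gripper_force'],s['q'].round(2))
g=np.array([.437,.253,.05]); T=tool(3.3,15); go(g+T.apply([0,0,.016]),T)
E
```

```text
top 13
[0.463  0.2528 0.0573] [0.4476 0.2441 0.04  ] [0.4701 0.2616 0.162 ]
scene 24
[0.459  0.247  0.0448] [0.439  0.214  0.0301] [0.4736 0.2633 0.0802]
0.13425503268120642 26.477080285549164 [ 0.34  0.71  2.04 -0.48  0.16 -0.82]
t 16.53 tcp [0.4423 0.2532 0.036 ] turn [0.  0.2 0.2] shift(after turn) [1.5 0.1 1.1] F [ 1.1 -0.9  5.3]
```

Request:
play_rows(
  rows=[
    [[0, 0, 0], [-0.5, 0, -2], 1],
    [[0, 0, 0], [-0.5, 0, -2], 1],
    [[0, 0, 0], [-1, 0, -4], 1],
    [[0, 0, 0], [-2, 0, -7], 1],
    [[0, 0, 0], [-2.5, 0, -10], 1],
    [[0, 0, 0], [-2.5, 0, -10], 1],
    [[0, 0, 0], [-2.5, 0, -10], 1],
    [[0, 0, 0], [-2.5, 0, -10], 1],
    [[0, 0, 0], [0, 0, 0], 1],
  ],
)

```text
t: 17.28
tcp_pos: [0.4417, 0.2535, 0.0937]
tool_rot: [-0.03, 0.991, 0.004, 0.132]
force: [0.3, 0.7, -0.5]
finger_gap: 0.135
gripper_force: 25.7
```

```bash
python3 - <<'E' 2>/dev/null
from h import *
rodfit(); s=sense();print(s['finger_gap'],s['gripper_force'],s['q'].round(2),s['force'].round(1))
E
```

```text
top Y 12 [-0.0232 -0.0022 -0.0031] S 73 pitch_up 26.4 yaw 5.2 at tool x=0: [ 0.     -0.0037  0.0152] S end far [-0.1709  0.001  -0.0187] near [-0.0272 -0.0029  0.0098] toolangle -11.2
scene Y 45 [-0.0038 -0.0057  0.0039] S 61 pitch_up 23.4 yaw 3.9 at tool x=0: [ 0.     -0.0048  0.0077] S end far [-0.1696 -0.0036 -0.0168] near [-0.0301 -0.0045  0.0033] toolangle -8.2
0.13127119446933894 25.65683662891388 [ 0.34  0.58  2.02 -0.25  0.3  -1.06] [ 0.3  0.9 -1.8]
```

Both closings left the rod at the same angle in the hand: about 9.5° past square to the fingers, tip-up 24°. The handle is probably tipping until its corner meets the bench. The hold is rigid, so I'll use it as is: insertion then needs a tool tilt of about -54°, and level needs about -9.5°. Next I'll lift and turn.

Request:
play_rows(
  rows=[
    [[0, 0, 0], [-3, 0, -14], 1],
    [[0, 0, 0], [-7, 0, -28], 1],
    [[0, 0, 0], [-7, 0, -28], 1],
    [[0, 0, 0], [-7, 0, -28], 1],
    [[0, 0, 0], [-7, 0, -28], 1],
    [[0, 0, 0], [-7, 0, -28], 1],
    [[0, 0, 0], [-7, 0, -28], 1],
    [[0, 0, 0], [-4, 0, -14], 1],
    [[0, 0, 0], [0, 0, 0], 1],
  ],
  grip_force=45,
)

```text
t: 18.13
tcp_pos: [0.4393, 0.2537, 0.2973]
tool_rot: [-0.03, 0.99, 0.005, 0.135]
force: [0.7, 0.6, -1.5]
finger_gap: 0.121
gripper_force: 50.1
```

```bash
cat >> h.py <<'E'
M=np.array([-.169,-.091,.135])
def pre(gap,tl=-54.5,d_ang=-9.5,P=(0,-.002,.013),xr=-.038,M=M,yaw=-17.35):
    T=tool(yaw,tl); dt=np.array([-np.cos(np.radians(d_ang)),0,np.sin(np.radians(d_ang))])
    tip=pk(*M)-RP@np.array([.7071,0,-.7071])*gap
    tcp=tip-T.apply(np.array(P)+dt*(.140-xr)); return tcp,T
E
python3 - <<'E' 2>/dev/null
from h import *
rodfit(); s=sense(); print(s['q'].round(2),s['finger_gap'],s['gripper_force'])
t,T=pre(.04); print(t); go(t,T)
E
```

```text
top Y 18 [-0.0243 -0.0025 -0.0062] S 86 pitch_up 23.3 yaw 4.1 at tool x=0: [ 0.     -0.0011  0.0062] S end far [-0.1677  0.0008 -0.0167] near [-0.0305 -0.0007  0.002 ] toolangle -7.8
scene Y 68 [ 0.0002 -0.0059  0.0061] S 77 pitch_up 23.2 yaw 2.6 at tool x=0: [ 0.     -0.0016  0.008 ] S end far [-0.1622 -0.0039 -0.0139] near [-0.0288 -0.002   0.0041] toolangle -7.7
[ 0.35  0.21  1.82 -0.1   0.86 -1.23] 0.12241981360629817 50.05690276622772
[ 0.34561543 -0.14474106  0.29669815]
t 18.23 tcp [0.4368 0.2527 0.2933] turn [-7.5 68.7 20.8] shift(after turn) [ -15.5 -406.6  -27.6] F [ 0.1  0.3 -2.2]
```

Request:
play_rows(
  rows=[
    [[-0.7, 6.2, 1.9], [0, 0, 0], 1],
    [[-0.7, 6.2, 1.9], [0, 0, 0], 1],
    [[-0.7, 6.2, 1.9], [0, 0, 0], 1],
    [[-0.7, 6.2, 1.9], [0, 0, 0], 1],
    [[-0.7, 6.2, 1.9], [0, 0, 0], 1],
    [[-0.7, 6.2, 1.9], [0, 0, 0], 1],
    [[-0.7, 6.2, 1.9], [0, 0, 0], 1],
    [[-0.7, 6.2, 1.9], [0, 0, 0], 1],
    [[-0.7, 6.2, 1.9], [0, 0, 0], 1],
    [[-0.7, 6.2, 1.9], [0, 0, 0], 1],
    [[-0.5, 6.2, 1.8], [0, 0, 0], 1],
    [[0, 0, 0], [0, 0, 0], 1],
  ],
)

```text
t: 19.23
tcp_pos: [0.4379, 0.2515, 0.288]
tool_rot: [0.136, 0.878, 0.069, -0.453]
force: [0.2, 0.1, -1.7]
finger_gap: 0.126
gripper_force: 50.1
```

```bash
python3 - <<'E' 2>/dev/null
from h import *
rodfit(); s=sense(); print(s['q'].round(2),s['finger_gap'],s['gripper_force'])
t,T=pre(.04,tl=-53,d_ang=-8,P=(0,-.001,.0105)); print(t); go(t,T)
E
```

```text
top few 2 0
scene Y 0 [nan nan nan] S 47 pitch_up -46.2 yaw -17.6 at tool x=0: [ 0.     -0.0015  0.0052] S end far [-0.1634 -0.0014 -0.0188] near [-0.0715 -0.0015 -0.0053] toolangle -8.4
[ 0.11  0.68  1.33  0.36  2.01 -1.16] 0.12175150872159234 50.09141385555267
[ 0.34321939 -0.14504016  0.29546806]
t 19.33 tcp [0.4371 0.2526 0.2915] turn [ 0.  -1.1  0.1] shift(after turn) [ -14.2 -407.6  -25.5] F [-0.8  0.3 -1.3]
```

Request:
play_rows(
  rows=[
    [[0, -0.5, 0], [0, -20, 0], 1],
    [[0, -0.6, 0], [-1, -40, -3], 1],
    [[0, 0, 0], [-2, -40, -3], 1],
    [[0, 0, 0], [-2, -40, -3], 1],
    [[0, 0, 0], [-2, -40, -3], 1],
    [[0, 0, 0], [-2, -40, -3], 1],
    [[0, 0, 0], [-2, -40, -3], 1],
    [[0, 0, 0], [-2, -40, -3], 1],
    [[0, 0, 0], [-1, -40, -3], 1],
    [[0, 0, 0], [0, -40, -1], 1],
    [[0, 0, 0], [0, -28, 0], 1],
    [[0, 0, 0], [0, 0, 0], 1],
  ],
)

```text
t: 20.33
tcp_pos: [0.3425, -0.1487, 0.2972]
tool_rot: [0.136, 0.886, 0.067, -0.438]
force: [-0.0, 0.9, -2.0]
finger_gap: 0.124
gripper_force: 50.1
```

```bash
cat > m.py <<'E'
from h import *
# rod points in tube frame: X along bore from mouth, Y lateral, Z up/rear
ct=RP@np.array([.7071,0,-.7071]); cz=RP@np.array([.7071,0,.7071]); cy=RP@np.array([0,1,0]); m=pk(*M)
A=np.stack([ct,cy,cz])
def meas():
    s=sense();out={}
    for n in('top','scene'):
        z,d,c,p,h=rodpts(n); q=(p-m)@A.T
        S=(h[...,1]<75)&(h[...,2]>120)&(abs(q[...,1])<.03)&(abs(q[...,2])<.035)&(q[...,0]>-.18)&(q[...,0]<.04)
        rod=S&(q[...,0]<-.012)&(abs(q[...,2])<.03); tube=S&(q[...,0]>.003)
        for nm,k in(('rod',rod),('tube',tube)):
            a=q[k]
            if len(a)>6:
                l=np.polyfit(a[:,0],a[:,1],1);l2=np.polyfit(a[:,0],a[:,2],1)
                print(n,nm,len(a),'x %.3f..%.3f'%(a[:,0].min(),a[:,0].max()),'y@0 %.4f slope %.1fdeg'%(np.polyval(l,0),np.degrees(l[0])),'z@0 %.4f slope %.1fdeg'%(np.polyval(l2,0),np.degrees(l2[0])),'z@-.05 %.4f'%np.polyval(l2,-.05),'med z',np.median(a[:,2]).round(4))
if __name__=='__main__':
    meas(); s=sense(); print(s['q'].round(2),s['finger_gap'],s['force'].round(1))
    t,T=pre(.04,tl=-53,d_ang=-8,P=(0,-.001,.0105)); go(t,T)
    print((A@(s['tcp_pos']-m)).round(4))
E
python3 m.py
```

```text
scene rod 33 x -0.100..-0.050 y@0 -0.0003 slope 0.7deg z@0 0.0020 slope -3.5deg z@-.05 0.0050 med z 0.0067
scene tube 72 x 0.003..0.040 y@0 -0.0003 slope -1.1deg z@0 0.0108 slope -3.2deg z@-.05 0.0136 med z 0.01
[-0.55  0.56  1.55 -0.21  1.93 -1.8 ] 0.12159121377625538 [ 0.1 -0.6 -0.6]
t 20.43 tcp [ 0.3431 -0.1449  0.2972] turn [0.1 0.3 0.2] shift(after turn) [-1.5 -0.1  0.9] F [ 0.1 -0.6 -0.6]
[-0.2179  0.0011  0.0115]
```

Request:
play_rows(
  rows=[
    [[0, 0.3, 0.2], [-9.9, 0, -1.4], 1],
    [[0, 0, 0], [-9.9, 0, -1.4], 1],
    [[0, 0, 0], [-5, 0, -0.7], 1],
    [[0, 0, 0], [0, 0, 0], 1],
  ],
)

```text
t: 20.77
tcp_pos: [0.3614, -0.1496, 0.2777]
tool_rot: [0.134, 0.884, 0.068, -0.442]
force: [-0.4, -0.3, -1.2]
finger_gap: 0.126
gripper_force: 50.1
```

```bash
python3 m.py; python3 - <<'E'
from h import *
from m import A,m
# finer: scene pixel profile across rod at stations, by projecting expected axis
z,d=snapshot('scene');c=get_calibration('scene');g=z.astype(float).mean(2)
cy=A[1]
for x in(-.09,-.07,-.05,-.035,-.02,-.01,0,.01,.02,.03):
    P0=m+A[0]*x; row=[]
    for off in(A[1],A[2]):
        vals=[]
        for t in np.arange(-.024,.0241,.004):
            u,v=proj(c,P0+off*t); vals.append(int(cv2.getRectSubPix(g.astype(np.float32),(1,1),(u,v))[0,0]))
        row.append(vals)
    print(x,'Y',row[0],'Z',row[1])
E
```

```text
scene rod 23 x -0.061..-0.029 y@0 0.0027 slope 1.6deg z@0 0.0043 slope -0.8deg z@-.05 0.0050 med z 0.0043
scene tube 71 x 0.003..0.040 y@0 -0.0012 slope 1.1deg z@0 0.0105 slope -2.8deg z@-.05 0.0129 med z 0.0095
[-0.54  0.61  1.51 -0.2   1.92 -1.79] 0.12162310116760351 [-0.3  0.4 -1.6]
t 20.87 tcp [ 0.3607 -0.1497  0.2786] turn [ 0.  -0.2  0.1] shift(after turn) [24.4 -0.8  4.2] F [-0.3  0.4 -1.6]
[-0.1918  0.0018  0.0112]
-0.09 Y [109, 109, 110, 109, 110, 112, 115, 115, 114, 116, 117, 118, 118] Z [118, 118, 117, 117, 116, 116, 115, 115, 114, 113, 112, 111, 110]
-0.07 Y [84, 81, 81, 83, 82, 84, 88, 89, 91, 91, 93, 93, 94] Z [92, 92, 91, 90, 90, 89, 88, 87, 86, 86, 86, 89, 94]
-0.05 Y [119, 118, 116, 118, 125, 153, 165, 143, 121, 116, 116, 115, 112] Z [146, 148, 150, 153, 158, 162, 165, 169, 172, 175, 176, 177, 179]
-0.035 Y [118, 118, 118, 121, 135, 167, 180, 151, 122, 117, 116, 118, 118] Z [188, 190, 189, 187, 184, 182, 180, 179, 178, 178, 175, 171, 168]
-0.02 Y [125, 138, 145, 149, 152, 157, 168, 164, 155, 149, 132, 121, 119] Z [179, 178, 177, 176, 176, 172, 168, 163, 159, 155, 159, 162, 166]
-0.01 Y [126, 144, 155, 170, 187, 194, 191, 179, 158, 148, 133, 122, 119] Z [165, 168, 173, 178, 182, 187, 191, 193, 195, 195, 195, 194, 194]
0 Y [114, 128, 155, 178, 185, 192, 199, 188, 162, 134, 122, 119, 117] Z [200, 199, 198, 198, 198, 199, 199, 200, 202, 202, 201, 200, 198]
0.01 Y [119, 126, 150, 183, 201, 205, 198, 179, 148, 120, 111, 113, 115] Z [204, 205, 205, 203, 201, 200, 198, 197, 196, 196, 196, 197, 198]
0.02 Y [120, 123, 139, 178, 209, 214, 205, 182, 148, 122, 115, 118, 116] Z [202, 204, 207, 208, 207, 206, 205, 205, 204, 204, 204, 202, 201]
0.03 Y [119, 121, 137, 180, 212, 215, 208, 183, 150, 124, 117, 117, 118] Z [210, 210, 210, 211, 211, 210, 208, 206, 205, 205, 204, 203, 201]
```

Sub-pixel profiles put the rod about 2.6 mm to +y of the tube's centre line. I'll shift by that much and advance gently.

Request:
play_rows(
  rows=[
    [[0, 0, 0], [0, -2.6, 0], 1],
    [[0, 0, 0], [-5, 0, -0.7], 1],
    [[0, 0, 0], [-5, 0, -0.7], 1],
    [[0, 0, 0], [-4, 0, -0.6], 1],
    [[0, 0, 0], [0, 0, 0], 1],
  ],
)

```text
t: 21.33
tcp_pos: [0.3696, -0.156, 0.2682]
tool_rot: [0.135, 0.884, 0.068, -0.442]
force: [-0.4, -0.9, -1.6]
finger_gap: 0.122
gripper_force: 50.1
```

Request:
play_rows(
  rows=[
    [[0, 0, 0], [-3, 0, -0.4], 1],
    [[0, 0, 0], [-3, 0, -0.4], 1],
    [[0, 0, 0], [0, 0, 0], 1],
  ],
)

```text
t: 21.58
tcp_pos: [0.3735, -0.1571, 0.2642]
tool_rot: [0.135, 0.884, 0.068, -0.442]
force: [-0.6, -0.7, -0.8]
finger_gap: 0.123
gripper_force: 50.1
```

Request:
play_rows(
  rows=[
    [[0, 0, 0], [-3, 0, -0.4], 1],
    [[0, 0, 0], [-3, 0, -0.4], 1],
    [[0, 0, 0], [0, 0, 0], 1],
  ],
)

```text
t: 21.83
tcp_pos: [0.3775, -0.1583, 0.2599]
tool_rot: [0.135, 0.884, 0.068, -0.442]
force: [0.1, -0.4, -0.7]
finger_gap: 0.125
gripper_force: 50.1
```

```bash
python3 m.py
```

```text
scene rod 11 x -0.177..-0.013 y@0 -0.0038 slope -0.2deg z@0 0.0052 slope -3.3deg z@-.05 0.0080 med z 0.0092
scene tube 71 x 0.004..0.040 y@0 -0.0009 slope 0.2deg z@0 0.0104 slope -1.1deg z@-.05 0.0114 med z 0.0097
[-0.54  0.66  1.48 -0.2   1.91 -1.78] 0.11896537489803309 [-0.3  1.1 -0.8]
t 21.93 tcp [ 0.3773 -0.1582  0.2603] turn [ 0.1 -0.2  0. ] shift(after turn) [50.   2.4  7.9] F [-0.3  1.1 -0.8]
[-0.1659 -0.0014  0.0113]
```

Request:
play_rows(
  rows=[
    [[0, 0, 0], [-3, 0, -0.4], 1],
    [[0, 0, 0], [-3, 0, -0.4], 1],
    [[0, 0, 0], [0, 0, 0], 1],
  ],
)

```text
t: 22.18
tcp_pos: [0.3816, -0.1596, 0.2556]
tool_rot: [0.135, 0.884, 0.068, -0.442]
force: [-0.8, -0.4, -1.6]
finger_gap: 0.123
gripper_force: 50.1
```

Request:
play_rows(
  rows=[
    [[0, 0, 0], [-4, 0, -0.6], 1],
    [[0, 0, 0], [-4, 0, -0.6], 1],
    [[0, 0, 0], [0, 0, 0], 1],
  ],
)

```text
t: 22.43
tcp_pos: [0.3872, -0.1614, 0.2497]
tool_rot: [0.135, 0.884, 0.068, -0.442]
force: [-0.3, -0.7, -0.8]
finger_gap: 0.123
gripper_force: 50.1
```

Request:
play_rows(
  rows=[
    [[0, 0, 0], [-4, 0, -0.6], 1],
    [[0, 0, 0], [-4, 0, -0.6], 1],
    [[0, 0, 0], [0, 0, 0], 1],
  ],
)

```text
t: 22.68
tcp_pos: [0.3927, -0.163, 0.244]
tool_rot: [0.135, 0.884, 0.068, -0.442]
force: [0.1, -0.3, -1.1]
finger_gap: 0.121
gripper_force: 50.1
```

Request:
play_rows(
  rows=[
    [[0, 0, 0], [-5, 0, -0.7], 1],
    [[0, 0, 0], [-5, 0, -0.7], 1],
    [[0, 0, 0], [0, 0, 0], 1],
  ],
)

```text
t: 22.93
tcp_pos: [0.3996, -0.1652, 0.2366]
tool_rot: [0.135, 0.884, 0.068, -0.442]
force: [-0.1, 0.0, -2.3]
finger_gap: 0.123
gripper_force: 50.1
```

```bash
python3 m.py; python3 - <<'E'
from h import *
from m import A,m
z,d=snapshot('scene');c=get_calibration('scene');q=(cloud(c,d)-m)@A.T
for x in(-.03,-.02,-.01,0,.01,.02,.03):
    k=(abs(q[...,0]-x)<.005)&(abs(q[...,1])<.012)&(abs(q[...,2])<.05); a=q[k]; print(x,[(round(float(y)*1000),round(float(zz)*1000)) for _,y,zz in a[np.argsort(a[:,1])]])
E
```

```text
scene tube 48 x 0.014..0.040 y@0 -0.0024 slope 3.0deg z@0 0.0114 slope -4.7deg z@-.05 0.0155 med z 0.0096
[-0.53  0.71  1.43 -0.19  1.91 -1.77] 0.1228688272774448 [ 0.4  0.3 -0.8]
t 23.03 tcp [ 0.3992 -0.1651  0.2372] turn [ 0.1 -0.2  0. ] shift(after turn) [82.3  2.4 12.4] F [ 0.4  0.3 -0.8]
[-0.1334 -0.0014  0.0112]
-0.03 []
-0.02 []
-0.01 []
0 []
0.01 [(-9, 13), (-1, 14)]
0.02 [(-12, 5), (-11, 5), (-10, 8), (-8, 8), (-7, 12), (-6, 14), (-5, 14), (-3, 13), (-2, 14), (0, 13), (1, 8), (2, 8), (3, 10), (4, 14), (5, 11), (6, 13), (8, 9), (9, 6), (11, 2)]
0.03 [(-12, 2), (-10, 7), (-9, 7), (-7, 10), (-6, 10), (-4, 11), (-2, 12), (-1, 9), (0, 16), (1, 11), (2, 12), (3, 14), (4, 10), (6, 8), (7, 16), (9, 9), (10, 7)]
```

Request:
play_rows(
  rows=[
    [[0, 0, 0], [-5, 0, -0.7], 1],
    [[0, 0, 0], [-5, 0, -0.7], 1],
    [[0, 0, 0], [-5, 0, -0.7], 1],
    [[0, 0, 0], [0, 0, 0], 1],
  ],
)

```text
t: 23.42
tcp_pos: [0.4098, -0.1684, 0.2258]
tool_rot: [0.135, 0.884, 0.068, -0.442]
force: [0.7, -0.3, -2.3]
finger_gap: 0.125
gripper_force: 50.1
```

Request:
play_rows(
  rows=[
    [[0, 0, 0], [-5, 0, -0.7], 1],
    [[0, 0, 0], [-5, 0, -0.7], 1],
    [[0, 0, 0], [-5, 0, -0.7], 1],
    [[0, 0, 0], [0, 0, 0], 1],
  ],
)

```text
t: 23.75
tcp_pos: [0.42, -0.1716, 0.215]
tool_rot: [0.135, 0.884, 0.068, -0.442]
force: [0.1, -0.3, -1.0]
finger_gap: 0.122
gripper_force: 50.1
```

Request:
play_rows(
  rows=[
    [[0, 0, 0], [-5, 0, -0.7], 1],
    [[0, 0, 0], [-5, 0, -0.7], 1],
    [[0, 0, 0], [-5, 0, -0.7], 1],
    [[0, 0, 0], [0, 0, 0], 1],
  ],
)

```text
t: 24.08
tcp_pos: [0.4302, -0.1748, 0.2043]
tool_rot: [0.135, 0.884, 0.068, -0.442]
force: [-0.0, 0.6, -1.3]
finger_gap: 0.124
gripper_force: 50.0
```

```bash
python3 m.py
```

```text
[-0.52  0.79  1.35 -0.18  1.91 -1.76] 0.1289322203551995 [-1.   0.6 -2.2]
t 24.18 tcp [ 0.4299 -0.1747  0.2048] turn [ 0.1 -0.1  0. ] shift(after turn) [127.5   2.4  18.6] F [-1.   0.6 -2.2]
[-0.0877 -0.0014  0.0111]
```

Request:
play_rows(
  rows=[
    [[0, 0, 0], [-5, 0, -0.7], 1],
    [[0, 0, 0], [-5, 0, -0.7], 1],
    [[0, 0, 0], [-5, 0, -0.7], 1],
    [[0, 0, 0], [0, 0, 0], 1],
  ],
)

```text
t: 24.52
tcp_pos: [0.4404, -0.1779, 0.1935]
tool_rot: [0.135, 0.884, 0.068, -0.442]
force: [0.5, 0.2, -1.3]
finger_gap: 0.126
gripper_force: 50.0
```

Request:
play_rows(
  rows=[
    [[0, 0, 0], [-5, 0, -0.7], 1],
    [[0, 0, 0], [-5, 0, -0.7], 1],
    [[0, 0, 0], [-4, 0, -0.6], 1],
    [[0, 0, 0], [0, 0, 0], 1],
  ],
)

```text
t: 24.85
tcp_pos: [0.45, -0.1808, 0.1835]
tool_rot: [0.135, 0.884, 0.068, -0.442]
force: [0.8, 1.5, -2.5]
finger_gap: 0.121
gripper_force: 50.0
```

Request:
play_rows(
  rows=[
    [[0, 0, 0], [-3, 0, -0.4], 1],
    [[0, 0, 0], [-3, 0, -0.4], 1],
    [[0, 0, 0], [0, 0, 0], 1],
  ],
)

```text
t: 25.1
tcp_pos: [0.4536, -0.182, 0.1797]
tool_rot: [0.135, 0.884, 0.068, -0.442]
force: [-0.9, 1.4, -2.7]
finger_gap: 0.124
gripper_force: 49.9
```

Request:
play_rows(
  rows=[
    [[0, 0, 0], [-2.5, 0, -0.4], 1],
    [[0, 0, 0], [-2.5, 0, -0.4], 1],
    [[0, 0, 0], [0, 0, 0], 1],
  ],
)

```text
t: 25.35
tcp_pos: [0.4571, -0.183, 0.1763]
tool_rot: [0.135, 0.884, 0.068, -0.442]
force: [-1.8, 2.8, -2.0]
finger_gap: 0.123
gripper_force: 49.9
```

```bash
python3 m.py
```

```text
[-0.51  0.86  1.28 -0.17  1.91 -1.76] 0.12112913947776349 [-1.4  3.  -2.2]
t 25.45 tcp [ 0.4571 -0.183   0.1764] turn [ 0.1 -0.1  0. ] shift(after turn) [167.3   2.3  24.2] F [-1.4  3.  -2.2]
[-0.0475 -0.0013  0.011 ]
```

A small side force (+y) is growing, so I'll ease over by 1 mm and keep creeping until the collar stops.

Request:
play_rows(
  rows=[
    [[0, 0, 0], [0, 1, 0], 1],
    [[0, 0, 0], [-2, 0, -0.3], 1],
    [[0, 0, 0], [-2, 0, -0.3], 1],
    [[0, 0, 0], [0, 0, 0], 1],
  ],
)

```text
t: 25.78
tcp_pos: [0.4601, -0.1833, 0.1736]
tool_rot: [0.135, 0.884, 0.068, -0.442]
force: [-2.1, 0.8, -1.0]
finger_gap: 0.122
gripper_force: 49.9
```

Request:
play_rows(
  rows=[
    [[0, 0, 0], [-2, 0, -0.3], 1],
    [[0, 0, 0], [-2, 0, -0.3], 1],
    [[0, 0, 0], [0, 0, 0], 1],
  ],
)

```text
t: 26.03
tcp_pos: [0.4629, -0.1841, 0.1706]
tool_rot: [0.135, 0.884, 0.068, -0.442]
force: [-1.2, 1.2, -2.2]
finger_gap: 0.127
gripper_force: 49.8
```

Request:
play_rows(
  rows=[
    [[0, 0, 0], [-2, 0, -0.3], 1],
    [[0, 0, 0], [0, 0, 0], 1],
  ],
)

```text
t: 26.2
tcp_pos: [0.4642, -0.1845, 0.1693]
tool_rot: [0.135, 0.884, 0.068, -0.442]
force: [-1.5, -0.1, -1.6]
finger_gap: 0.124
gripper_force: 49.8
```

Request:
play_rows(
  rows=[
    [[0, 0, 0], [-2, 0, -0.3], 1],
    [[0, 0, 0], [0, 0, 0], 1],
  ],
)

```text
t: 26.37
tcp_pos: [0.4656, -0.1848, 0.1679]
tool_rot: [0.135, 0.884, 0.068, -0.442]
force: [-2.4, 1.7, -2.1]
finger_gap: 0.123
gripper_force: 49.8
```

Request:
play_rows(
  rows=[
    [[0, 0, 0], [-2, 0, -0.3], 1],
    [[0, 0, 0], [0, 0, 0], 1],
  ],
)

```text
t: 26.53
tcp_pos: [0.4669, -0.1852, 0.1665]
tool_rot: [0.135, 0.884, 0.068, -0.442]
force: [-1.8, 0.7, -2.1]
finger_gap: 0.126
gripper_force: 49.8
```

Request:
play_rows(
  rows=[
    [[0, 0, 0], [-2, 0, -0.3], 1],
    [[0, 0, 0], [0, 0, 0], 1],
  ],
)

```text
t: 26.7
tcp_pos: [0.4683, -0.1856, 0.1651]
tool_rot: [0.135, 0.884, 0.068, -0.442]
force: [-2.0, 1.2, -1.9]
finger_gap: 0.123
gripper_force: 49.7
```

Request:
play_rows(
  rows=[
    [[0, 0, 0], [-2, 0, -0.3], 1],
    [[0, 0, 0], [0, 0, 0], 1],
  ],
)

```text
t: 26.87
tcp_pos: [0.469, -0.1858, 0.1644]
tool_rot: [0.135, 0.884, 0.068, -0.443]
force: [-5.0, 0.9, 0.7]
finger_gap: 0.126
gripper_force: 49.7
```

Request:
play_rows(
  rows=[
    [[0, 0, 0], [-2, 0, -0.3], 1],
    [[0, 0, 0], [0, 0, 0], 1],
  ],
)

```text
t: 27.03
tcp_pos: [0.4691, -0.1858, 0.1644]
tool_rot: [0.135, 0.882, 0.069, -0.446]
force: [-7.5, 2.2, 4.4]
finger_gap: 0.127
gripper_force: 49.7
```

```bash
python3 - <<'E'
from h import *
from m import A,m
s=sense();print((A@(s['tcp_pos']-m)).round(4),(A@s['force']).round(2))
for n in('scene','top'):
    z,d,c,p,h=rodpts(n);q=(p-m)@A.T
    Y=(h[...,0]>16)&(h[...,0]<36)&(h[...,1]>110)&(abs(q[...,1])<.03)&(q[...,0]<.03)&(q[...,0]>-.15)&(abs(q[...,2])<.04)
    a=q[Y]; print(n,len(a),a[np.argsort(-a[:,0])][:25].round(3).tolist())
E
```

```text
[-0.0303 -0.0004  0.0113] [-8.62 -0.15 -2.39]
scene 43 [[-0.022, -0.004, 0.014], [-0.024, 0.003, 0.018], [-0.025, -0.0, 0.018], [-0.027, -0.003, 0.019], [-0.028, 0.004, 0.02], [-0.028, 0.001, 0.015], [-0.029, -0.002, 0.016], [-0.032, 0.002, 0.018], [-0.033, -0.001, 0.017], [-0.033, -0.004, 0.015], [-0.035, 0.003, 0.017], [-0.036, 0.0, 0.018], [-0.037, -0.003, 0.017], [-0.038, -0.008, 0.03], [-0.039, 0.001, 0.016], [-0.04, -0.007, 0.026], [-0.04, -0.002, 0.016], [-0.042, -0.005, 0.016], [-0.043, -0.009, 0.015], [-0.043, 0.002, 0.018], [-0.045, -0.001, 0.022], [-0.045, -0.007, 0.011], [-0.045, -0.004, 0.018], [-0.047, 0.003, 0.021], [-0.047, 0.0, 0.018]]
top 23 [[-0.001, 0.017, -0.039], [-0.001, 0.013, -0.037], [-0.004, 0.009, -0.033], [-0.005, 0.004, -0.036], [-0.006, 0.008, -0.037], [-0.006, 0.016, -0.04], [-0.007, 0.012, -0.037], [-0.008, 0.015, -0.027], [-0.056, 0.007, 0.006], [-0.06, 0.006, 0.004], [-0.068, -0.005, 0.01], [-0.069, 0.002, 0.008], [-0.069, 0.0, 0.014], [-0.07, 0.004, 0.013], [-0.07, 0.005, 0.002], [-0.07, -0.002, -0.006], [-0.072, 0.003, -0.001], [-0.072, 0.006, 0.008], [-0.073, -0.002, 0.007], [-0.074, -0.004, 0.003], [-0.075, 0.002, 0.007], [-0.076, 0.0, 0.003], [-0.081, 0.0, 0.019]]
```

The axial force jumped to about 8.6 N and the TCP stalled: the collar is on the mouth. One slight nudge and a hold, then I'll draw it out along the bore.

Request:
play_rows(
  rows=[
    [[0, 0, 0], [-1, 0, 0], 1],
    [[0, 0, 0], [0, 0, 0], 1],
    [[0, 0, 0], [0, 0, 0], 1],
    [[0, 0, 0], [0, 0, 0], 1],
  ],
)

```text
t: 27.47
tcp_pos: [0.4692, -0.1858, 0.1644]
tool_rot: [0.135, 0.882, 0.069, -0.446]
force: [-7.8, 2.3, 7.0]
finger_gap: 0.118
gripper_force: 49.8
```

```bash
python3 - <<'E'
from h import *
from m import A,m
s=sense();T=R.from_quat(s['tool_rot']);print((A@(s['tcp_pos']-m)).round(4),(A@s['force']).round(2),'tube dir in tool',(T.inv().apply(A[0])).round(3))
for n in('scene',):
    z,d,c,p,h=rodpts(n);q=(p-m)@A.T
    Y=(h[...,0]>16)&(h[...,0]<36)&(h[...,1]>110)&(abs(q[...,1])<.02)&(q[...,0]<.03)&(q[...,0]>-.15)&(abs(q[...,2])<.04)
    a=q[Y]; print(n,len(a),np.sort(a[:,0]).round(3).tolist())
E
```

```text
[-0.0303 -0.0004  0.0113] [-10.75  -0.12  -0.82] tube dir in tool [-0.989  0.    -0.151]
scene 43 [-0.064, -0.063, -0.061, -0.06, -0.06, -0.06, -0.058, -0.057, -0.057, -0.057, -0.055, -0.054, -0.052, -0.052, -0.051, -0.05, -0.05, -0.048, -0.047, -0.046, -0.045, -0.045, -0.044, -0.043, -0.042, -0.042, -0.041, -0.04, -0.04, -0.038, -0.037, -0.036, -0.035, -0.034, -0.033, -0.032, -0.03, -0.029, -0.027, -0.027, -0.024, -0.023, -0.022]
```

Request:
play_rows(
  rows=[
    [[0, 0, 0], [4, 0, 0.6], 1],
    [[0, 0, 0], [6, 0, 0.9], 1],
    [[0, 0, 0], [10, 0, 1.5], 1],
    [[0, 0, 0], [10, 0, 1.5], 1],
    [[0, 0, 0], [10, 0, 1.5], 1],
    [[0, 0, 0], [10, 0, 1.5], 1],
    [[0, 0, 0], [0, 0, 0], 1],
  ],
)

```text
t: 28.1
tcp_pos: [0.4361, -0.1756, 0.1996]
tool_rot: [0.135, 0.884, 0.068, -0.442]
force: [-1.5, -0.5, -1.1]
finger_gap: 0.123
gripper_force: 49.9
```

```bash
python3 - <<'E'
from h import *
from m import A,m
s=sense();T=R.from_quat(s['tool_rot']);print((A@(s['tcp_pos']-m)).round(4),(A@s['force']).round(2),'tube dir in tool',(T.inv().apply(A[0])).round(3),s['gripper_force'])
E
```

```text
[-0.0796 -0.0004  0.0117] [-0.1  -0.88 -1.72] tube dir in tool [-0.99   0.    -0.141] 49.91781234741211
```

Free and held. I'll continue drawing it out.

Request:
play_rows(
  rows=[
    [[0, 0, 0], [12, 0, 1.7], 1],
    [[0, 0, 0], [12, 0, 1.7], 1],
    [[0, 0, 0], [12, 0, 1.7], 1],
    [[0, 0, 0], [12, 0, 1.7], 1],
    [[0, 0, 0], [12, 0, 1.7], 1],
    [[0, 0, 0], [12, 0, 1.7], 1],
    [[0, 0, 0], [12, 0, 1.7], 1],
    [[0, 0, 0], [12, 0, 1.7], 1],
    [[0, 0, 0], [12, 0, 1.7], 1],
    [[0, 0, 0], [12, 0, 1.7], 1],
    [[0, 0, 0], [12, 0, 1.7], 1],
    [[0, 0, 0], [0, 0, 0], 1],
  ],
)

```text
t: 29.1
tcp_pos: [0.3461, -0.1473, 0.2935]
tool_rot: [0.135, 0.884, 0.068, -0.442]
force: [0.1, 0.2, -0.7]
finger_gap: 0.123
gripper_force: 50.1
```

```bash
python3 - <<'E' 2>/dev/null
from h import *
from m import A,m
s=sense();print((A@(s['tcp_pos']-m)).round(4),s['q'].round(2),s['gripper_force']); rodfit()
go(s['tcp_pos']+[0,0,.06],tool(-17.35,-8))
E
```

```text
[-0.2127 -0.0003  0.0114] [-0.55  0.58  1.54 -0.21  1.93 -1.8 ] 50.080170035362244
top few 0 0
scene Y 34 [ 0.0272 -0.0018 -0.0002] S 55 pitch_up -46.5 yaw -17.1 at tool x=0: [ 0.     -0.0016  0.0035] S end far [-0.2181 -0.0009 -0.0219] near [-0.1255 -0.0012 -0.0111] toolangle -6.6
t 29.2 tcp [ 0.3473 -0.1478  0.2919] turn [  0.1 -45.1  -0. ] shift(after turn) [  9.9   0.1 -60.8] F [ 0.1 -0.2 -1.9]
```

Step 3's geometry is met: the collar is about 0.18 m from the mouth, and the tip is out. Next I'll raise it, move to open space, then level it.

```bash
python3 - <<'E' 2>/dev/null
from h import *
s=sense();T=R.from_quat(s['tool_rot'])
print('up80',T.inv().apply([0,0,80]).round(1),'then',T.inv().apply([120,250,0]).round(1))
E
```

```text
up80 [ 63.9   0.1 -48.1] then [-24.1 274.4 -31.6]
```

Request:
play_rows(
  rows=[
    [[0, 0, 0], [16, 0, -12], 1],
    [[0, 0, 0], [16, 0, -12], 1],
    [[0, 0, 0], [16, 0, -12], 1],
    [[0, 0, 0], [16, 0, -12], 1],
    [[0, 0, 0], [-1, 15, -2], 1],
    [[0, 0, 0], [-3, 30, -4], 1],
    [[0, 0, 0], [-3, 30, -4], 1],
    [[0, 0, 0], [-3, 30, -4], 1],
    [[0, 0, 0], [-3, 30, -4], 1],
    [[0, 0, 0], [-3, 30, -4], 1],
    [[0, 0, 0], [-3, 30, -4], 1],
    [[0, 0, 0], [-3, 30, -3], 1],
  ],
)

```text
t: 30.2
tcp_pos: [0.4503, 0.0572, 0.3709]
tool_rot: [0.135, 0.884, 0.068, -0.442]
force: [-0.1, -0.5, -1.1]
finger_gap: 0.127
gripper_force: 50.1
```

Request:
play_rows(
  rows=[
    [[0, 0, 0], [-2, 30, -2], 1],
    [[0, 0, 0], [0, 15, 0], 1],
    [[0, -5, 0], [0, 0, 0], 1],
    [[0, -5, 0], [0, 0, 0], 1],
    [[0, -5, 0], [0, 0, 0], 1],
    [[0, -5, 0], [0, 0, 0], 1],
    [[0, -5, 0], [0, 0, 0], 1],
    [[0, -5, 0], [0, 0, 0], 1],
    [[0, -5, 0], [0, 0, 0], 1],
    [[0, -5, 0], [0, 0, 0], 1],
    [[0, -3, 0], [0, 0, 0], 1],
    [[0, 0, 0], [0, 0, 0], 1],
  ],
)

```text
t: 31.2
tcp_pos: [0.4636, 0.0987, 0.3718]
tool_rot: [0.15, 0.985, 0.014, -0.087]
force: [-0.8, 0.2, -1.2]
finger_gap: 0.12
gripper_force: 50.0
```

```bash
python3 - <<'E' 2>/dev/null
from h import *
s=sense();print(s['tcp_pos'].round(3),s['q'].round(2),s['gripper_force'],s['force'].round(1)); rodfit(); go(s['tcp_pos'],tool(-17.35,-8))
from m import A,m
for n in('scene','top'):
    z,d,c,p,h=rodpts(n);q=(p-PC)@RP
    k=(abs(q[...,1]+.09)<.04)&(q[...,0]>-.28)&(q[...,0]<-.1)&(h[...,0]>18)&(h[...,0]<36)&(h[...,1]>110)&(q[...,2]>.03)&(q[...,2]<.2)
    print(n,'dipcap',k.sum(),q[k].mean(0).round(4) if k.any() else '')
    k=(abs(q[...,1]-.09)<.03)&(q[...,0]>-.11)&(q[...,0]<-.03)&(h[...,2]<90)&(q[...,2]>.125)&(q[...,2]<.23)
    print('filler',k.sum(),q[k].mean(0).round(4) if k.any() else '', q[k][:,2].max() if k.any() else '')
E
```

```text
[0.464 0.099 0.372] [-0.05  0.25  1.52  0.04  1.55 -1.33] 50.027607679367065 [-0.8  0.2 -1.2]
top few 35 8
scene Y 45 [-0.0189 -0.0033 -0.0046] S 95 pitch_up -2.9 yaw -17.6 at tool x=0: [ 0.     -0.0014  0.0053] S end far [-0.1697 -0.0024 -0.0163] near [-0.0297 -0.0016  0.0015] toolangle -7.3
t 31.3 tcp [0.4652 0.0982 0.3711] turn [ 0.  -2.2 -0. ] shift(after turn) [ 1.8  0.1 -0.4] F [ 0.9  0.1 -0.9]
scene dipcap 45 [-0.2059 -0.0919  0.1091]
filler 109 [-0.0651  0.0876  0.1483] 0.1546087093059476
top dipcap 70 [-0.2048 -0.0887  0.1087]
filler 76 [-0.071   0.0903  0.1489] 0.16585261038088484
```

Request:
play_rows(
  rows=[
    [[0, -2.5, 0], [0, 0, 0], 1],
    [[0, 0, 0], [0, 0, 0], 1],
    [[0, 0, 0], [0, 0, 0], 1],
    [[0, 0, 0], [0, 0, 0], 1],
    [[0, 0, 0], [0, 0, 0], 1],
    [[0, 0, 0], [0, 0, 0], 1],
  ],
)

```text
t: 31.9
tcp_pos: [0.4658, 0.0979, 0.371]
tool_rot: [0.151, 0.986, 0.011, -0.066]
force: [-0.4, -0.3, 0.0]
finger_gap: 0.123
gripper_force: 50.0
```

```bash
python3 - <<'E' 2>/dev/null
from h import *
rodfit(); s=sense(); print(s['tcp_pos'],s['gripper_force'],abs(s['qd']).max()); print(sign_off())
E
```

```text
top Y 36 [ 0.025   0.0001 -0.0001] S 16 pitch_up 0.9 yaw -15.6 at tool x=0: [ 0.     -0.0044  0.0078] S end far [-0.1686  0.001  -0.0176] near [-0.1377 -0.     -0.013 ] toolangle -8.6
scene Y 43 [-0.0181 -0.0029 -0.0042] S 96 pitch_up 0.5 yaw -17.5 at tool x=0: [ 0.     -0.0015  0.0059] S end far [-0.1688 -0.0017 -0.0183] near [-0.0297 -0.0015  0.0017] toolangle -8.2
[0.46557867 0.09792285 0.37111655] 50.02557456493378 0.004143530361894212
the job is handed in; nothing more can be done
None
```

The job is handed in at about 32 s, with no verdict shown: filler cap shut, dip tube open, gauge dipped to its collar (stopped at about 10 N), drawn out and held level about 0.37 m above the bench; it needed one regrasp on the rest, where the handle's corner may have brushed the bench.

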